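# Build up and load a block shaker

## Robot

A 7-joint arm with a two-finger parallel gripper is mounted at the origin on the work surface; the furniture and walls round the work are solid. World frame = base frame: x ahead of the robot, y to its left, z up, the work surface at z = 0. Lengths are in m, angles in rad, forces in N, time in s.
With the tool pointing down it reaches from about 0.425 to 0.825 m from the base axis. Payload 3.6 kg.
Tool frame: the origin (TCP) lies at the very end of the fingers, on their centre line; the grasp point (between the pads) lies robot.grip_point_offset behind it (robot.grip_point_offset is the distance from the TCP to the grasp point, in m); z points along the fingers, y is the line along which they close (so a half turn about z gives the same grasp; the last joint's range is limited). The gripper opens to 85 mm and grips with 20 to 120 N. Pads are 22 mm wide; open, the fingers measure 114 mm over their backs; the gripper's body (76 mm by 85 mm) begins 54 mm behind the grasp point. The pads swing forward as they close: fully open they stand 13 mm farther back than shut.
Start: joints at [-1.333, 0.615, -0.013, 1.423, 0.008, 1.103, -0.04], TCP at [0.169, 0.627, 0.231] pointing down, gripper open.
Joint ranges: [-3.12, 3.12], [-0.3, 2.06], [-1.34, 1.32], [0.26, 2.42], [-1.36, 4.5], [0.01, 1.98], [-2.84, 2.84]. Speed limits (rad/s): [2.79, 2.79, 3.14, 3.14, 3.14, 3.14, 3.14].

## Interface

Orientations are given as a rotation vector (axis times angle).
In Python, from bench import robot gives the robot as it stands.
- The arm moves only by the tool jog_arm, never from a script. Its argument "series" is a list of rows, each a list of 5 numbers: the gripper's target within -1 to 1 (shut at 1, half-way at 0, fully open at -1), then the shift along the tool's x, y, z in m, then the turn about the tool's z in rad. In form: [[gripper, dx, dy, dz, twist], ...]. A call has 1 to 5 rows; each row shifts and turns the commanded pose from where the row before left it, along the tool's axes as they then stand; what a row does not reach is not made up. A row lasts 1/8 s, in which the tool goes at most 62.5 mm and 10.7 degrees, less where a joint would pass 70% of its speed; a pose out of reach is approached as far as the arm can. A call with a gripper value outside its range is refused whole. The fingers move at their own pace and stop on an object; "force" is the grip in N (left out, the last holds). Time passes only in rows, so rows that do not move let the fingers close. It gives the time, the measured TCP pose, the force, the opening and the grip force at its end, in the units of the state.
- robot.observe(): the state, without advancing time (a new reading comes with each control period).
- robot.capture(name): name is "scene" or "side" or "wrist"; returns the picture (400x640x3 uint8, red, green, blue); there is no depth.
- robot.camera_info(name): a dict with "fx", "fy", "cx", "cy" (pixels), "xyz" and "orientation" of the camera in the world; the wrist camera has in their place "hand_eye" (4x4, takes a point from camera to tool coordinates, whose origin is the TCP and whose axes are the flange's). Camera axes: x right, y up, looking along -z (the intrinsics and any distortion apply to the point x, -y, -z); pixel columns grow to the right and rows downward; lengths in m; the calibration is good to about 2 mm. The wrist camera is an equidistant fisheye: a pixel r from the principal point sees the ray r / f radians off the axis. A picture is of the moment at which its call begins: read the wrist's pose just before it. camera_info takes no time and is no camera call.
- robot.hand_in(): hands the job in; it is judged then, once.
The state is a dict: "time_s": time; "q": joint angles; "qvel": joint speeds; "effort": joint torques, N m; "ee_pos": TCP position; "eef_rot": TCP orientation; "force": force on the tool from outside, world axes, zero at the start; "ft_torque": the same for the moment, N m; "grip_width": finger opening in m; "grasp_force": force on a finger pad.
Only numpy, scipy, OpenCV 4.12 (cv2) and the standard library are available. Lean on these libraries where they do the work, as an engineer would, in place of code of your own. Each camera call takes 0.05 s, during which the arm holds its last target. There are 200 camera calls.

## Task

Build up the insert in the nest between the shaker's four corner guides: first the solid aluminium block, then the black open spacer frame on it, then the grey four-pocket rack with its steel-plated end towards the latch, each lying flat and fully home. Then swing the latch tongue right over the rack's plated end to lock the stack, and only then stand the amber bottles in the rack, one after another, beginning with the pocket farthest from the latch and leaving no empty pocket between bottles. Put in every bottle that is on the bench, and leave the timer and the wash bottle where they are.

Things in the scene. Friction and masses are not known exactly. Their poses are not given: they have to be found in the camera images.
- shaker: Block shaker, fixed, white, 336 mm long (x), 150 mm wide (y), flat top 55 mm high. Origin at bench level under the nest's centre. -x: the end with the sloping control panel; +x: the end with the latch. Four steel corner angles on its top, 56 mm high with flared lead-ins to 67 mm, leave the middle 128 mm of the nest's long sides open for the fingers.
- nest (a point): Centre of the nest floor, 55 mm above the bench, axes as the shaker's. The nest is 196 x 62 mm inside (x, y) for parts of 192 x 58 mm. Fully home, the undersides of block, spacer and rack lie 0, 32 and 46 mm above this point.
- latch (a joint): Swing latch on a post, vertical axis; rad, anticlockwise from above. 0 = open (tongue to shaker +y, handle to -y), 1.57 = closed (tongue to -x over the rack's end, handle to +x), stop 1.62. Stays where left (friction 0.05 N m), starts anywhere. Beyond 0.3 the tongue overhangs the nest and blocks the parts. It passes 2 mm over a rack fully home, and runs against one that is not.
- latch_hinge (a point): On the latch's axis at the underside of the tongue, 137 mm above the bench, 113 mm from the nest centre along shaker x.
- latch_knob (a point): Grip point on the latch's handle: 10 mm below the top of an upright black round knob, 18 mm diameter, 34 mm tall, that stands on the handle 42 mm from the latch's axis. The handle's top face is 24 mm below this point.
- block: Solid aluminium block 192 x 58 x 32 mm, 0.45 kg, with dark cross lines on top. Lies loose on the bench. Turned end for end it is the same. Origin: centre of its underside; x along its length, y across, z up. 
- spacer: Black plastic open frame 192 x 58 x 14 mm, 0.1 kg, with a cross bar in the middle. Lies loose on the bench. Turned end for end it is the same. Origin: centre of its underside; x along its length, y across, z up. 
- rack: Grey plastic rack 192 x 58 x 34 mm, 0.22 kg, with four round pockets in a row, 38 mm diameter, 24 mm deep (floor 10 mm above its underside), 43 mm apart. One to four black dots beside the pockets number them 1 to 4 from -x to +x; the +x end, by pocket 4, carries a thin steel plate across its top. Lies loose on the bench. Origin: centre of its underside; x along its length, y across, z up. 
- pocket1 (a point): Centre of the mouth of pocket 1 of the rack, 34 mm above its underside; the pocket at the end without the steel plate.
- pocket2 (a point): Centre of the mouth of pocket 2 of the rack, 34 mm above its underside.
- pocket3 (a point): Centre of the mouth of pocket 3 of the rack, 34 mm above its underside.
- pocket4 (a point): Centre of the mouth of pocket 4 of the rack, 34 mm above its underside; the pocket next to the steel plate.
- bottle_a: Amber glass bottle with dark screw cap, 34 mm diameter, 75 mm tall with its cap (cap 20 mm diameter, top 11 mm), 60 g, upright on the bench; the bottles are all alike and some may be absent. Best taken round its straight body, below 46 mm; seated, it stands out of the rack from 24 mm up. Origin: centre of its underside, z up.
- bottle_b: Amber glass bottle with dark screw cap, 34 mm diameter, 75 mm tall with its cap (cap 20 mm diameter, top 11 mm), 60 g, upright on the bench; the bottles are all alike and some may be absent. Best taken round its straight body, below 46 mm; seated, it stands out of the rack from 24 mm up. Origin: centre of its underside, z up.
- bottle_c: Amber glass bottle with dark screw cap, 34 mm diameter, 75 mm tall with its cap (cap 20 mm diameter, top 11 mm), 60 g, upright on the bench; the bottles are all alike and some may be absent. Best taken round its straight body, below 46 mm; seated, it stands out of the rack from 24 mm up. Origin: centre of its underside, z up.
- bottle_d: Amber glass bottle with dark screw cap, 34 mm diameter, 75 mm tall with its cap (cap 20 mm diameter, top 11 mm), 60 g, upright on the bench; the bottles are all alike and some may be absent. Best taken round its straight body, below 46 mm; seated, it stands out of the rack from 24 mm up. Origin: centre of its underside, z up.
- timer: White bench timer, 62 x 68 x 19 mm, a bystander. Origin: centre of its underside.
- wash: Wash bottle, white with a bent red spout, 188 mm tall, a bystander. Origin: at its underside.
There are look-alikes about, which are no part of the job. What is shaped like the bottle_c but blue is not meant.

How it is judged:
By the outcome, as a careful person would: the job done as asked, in the order asked, and still so for the second after the job is handed in, with the robot touching nothing.
Of bottle_a, bottle_b, bottle_c, bottle_d only 2 to 4 are there at a start; the rules pass over those that are not, and their reading is None.
At some moment in a run one of block, spacer, rack may be knocked a few centimetres aside while the robot is not near it.
Once in a run the grip may slacken for a moment while it holds something.
It also fails if it takes over 210 s, if anything falls off the work surface, if the arm or the gripper's body presses on something with over 40 N, if the wrist force passes 120 N, or if a joint passes its speed limit or range.

## Working session

There is one attempt and no reset: what is moved stays moved. The work goes in short steps, Python scripts to look and compute and a tool call to move; the robot and the scene stay as the last step left them, time stands still between calls to the robot, and variables do not carry over. Pictures are saved under pics/ and viewed, at most 14 in all, crops included, and the job is handed in when it is done.

Besides the shell and the picture viewer there is one more tool, called after "Call:" as name(argument=value, ...), one argument or row to a line, values as JSON. jog_arm: Moves the arm, as the interface text tells. Its arguments: {"type":"object","properties":{"series":{"type":"array","items":{"type":"array","items":{"type":"number"}}},"force":{"type":"number"}},"required":["series"]}

```bash
mkdir -p pics; ls; python3 - <<'E'
from bench import robot
import cv2, numpy as np
s=robot.observe(); print({k:np.round(v,3).tolist() for k,v in s.items()}); print(robot.grip_point_offset)
for n in ("scene","side","wrist"):
    i=robot.camera_info(n); print(n,{k:np.round(v,4).tolist() if not isinstance(v,str) else v for k,v in i.items()})
    cv2.imwrite(f"pics/{n}0.png",robot.capture(n)[:,:,::-1])
E
```

```text
pics
{'time_s': 0.0, 'q': [-1.334, 0.616, -0.013, 1.425, 0.008, 1.103, -0.04], 'qvel': [-0.001, 0.0, -0.0, -0.002, -0.001, 0.0, -0.002], 'effort': [-0.0, -46.921, 0.259, -17.103, 0.01, 0.009, -0.0], 'ee_pos': [0.169, 0.627, 0.23], 'eef_rot': [-0.413, -3.114, 0.004], 'force': [-0.219, 0.724, 0.159], 'ft_torque': [0.028, 0.005, -0.03], 'grasp_force': 0.0, 'grip_width': 0.086}
0.0187
scene {'fx': 436.4615, 'fy': 436.4615, 'cx': 324.1212, 'cy': 200.6517, 'xyz': [1.3946, 0.2688, 0.8909], 'orientation': [0.6068, 0.8106, 1.7539]}
side {'fx': 361.1242, 'fy': 361.1242, 'cx': 324.3524, 'cy': 195.1114, 'xyz': [0.4248, 0.8, 0.8093], 'orientation': [0.0768, -1.3049, -2.7126]}
wrist {'fx': 309.7069, 'fy': 309.7069, 'cx': 319.2743, 'cy': 198.1597, 'hand_eye': [[-0.0008, 0.9565, 0.2919, 0.0734], [1.0, 0.0009, -0.0003, 0.0008], [-0.0005, 0.2919, -0.9565, -0.1422], [0.0, 0.0, 0.0, 1.0]]}
```

View pics/scene0.png

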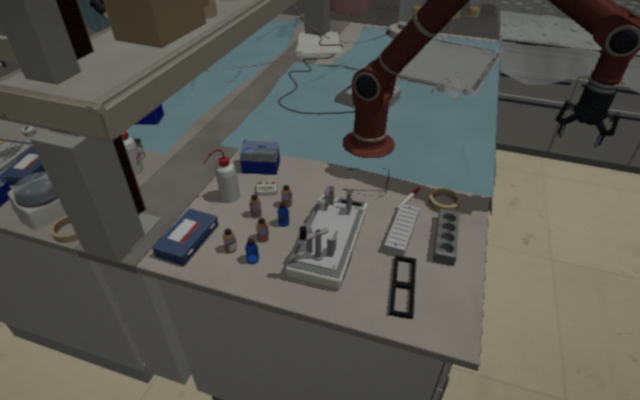

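View pics/side0.png

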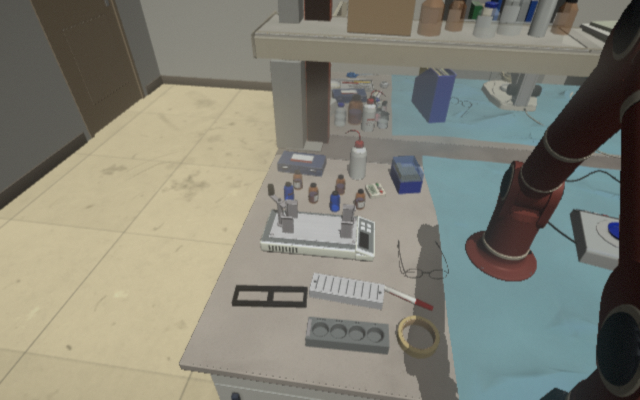

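The scene view shows the block, striped, at (403,228), the spacer at (403,286), and the rack at (446,236). The shaker is at (330,240). Amber bottles are at (255,206), (286,196), (263,230) and (229,241), with blue look-alikes at (283,216) and (252,250). The side view agrees.

```bash
cat > h.py <<'E'
from bench import robot
import cv2, numpy as np
from scipy.spatial.transform import Rotation as R
def cam(n,s=None):
    i=robot.camera_info(n)
    if n!="wrist": return i,R.from_rotvec(i["orientation"]).as_matrix(),np.array(i["xyz"])
    s=s or robot.observe(); H=np.array(i["hand_eye"]); T=np.eye(4); T[:3,:3]=R.from_rotvec(s["eef_rot"]).as_matrix(); T[:3,3]=s["ee_pos"]; T=T@H
    return i,T[:3,:3],T[:3,3]
def ray(n,px,s=None,c=None):
    i,M,o=c or cam(n,s); u=(np.atleast_2d(px)-[i["cx"],i["cy"]])/[i["fx"],i["fy"]]
    if n=="wrist":
        r=np.linalg.norm(u,axis=1,keepdims=True)+1e-12; d=np.c_[u*np.sin(r)/r,np.cos(r)]
    else: d=np.c_[u,np.ones(len(u))]
    return o,(d*[1,-1,-1])@M.T
def plane(n,px,z,s=None,c=None):
    o,d=ray(n,px,s,c); return o+d*((z-o[2])/d[:,2:3])
def proj(n,P,s=None,c=None):
    i,M,o=c or cam(n,s); p=((np.atleast_2d(P)-o)@M)*[1,-1,-1]
    if n=="wrist":
        t=np.arctan2(np.hypot(p[:,0],p[:,1]),p[:,2])[:,None]; u=p[:,:2]/np.linalg.norm(p[:,:2],axis=1,keepdims=True)*t
    else: u=p[:,:2]/p[:,2:]
    return u*[i["fx"],i["fy"]]+[i["cx"],i["cy"]]
def snap(name,tag):
    s=robot.observe(); im=robot.capture(name)[:,:,::-1].copy(); cv2.imwrite(f"pics/{tag}.png",im); return s,im
def toolmove(xyz,ang=None,s=None):
    """shift in tool axes from present TCP to xyz; ang: world yaw wanted of tool y axis (mod pi)"""
    s=s or robot.observe(); M=R.from_rotvec(s["eef_rot"]).as_matrix(); y=M[:,1]
    yaw=np.arctan2(y[1],y[0]); out=[np.round(M.T@(np.array(xyz)-s["ee_pos"]),4).tolist(),"yaw_y",round(float(yaw),4)]
    if ang is not None:
        d=(ang-yaw+np.pi/2)%np.pi-np.pi/2; out+=["twist",round(float(-d),4)]   # tool z points down
    return out
E
python3 - <<'E'
from h import *
im=cv2.imread("pics/scene0.png")
cv2.imwrite("pics/s_crop.png",cv2.resize(im[155:325,205:475],None,fx=2.9,fy=2.9,interpolation=cv2.INTER_CUBIC))
for n,px,z in [("block",(403,228),.032),("spacer",(403,286),.014),("rack",(446,236),.034),("b1",(255,206),.035),("b2",(286,196),.035),("b3",(263,230),.035),("b4",(229,241),.035),("blue1",(283,216),.035),("blue2",(252,250),.035)]:
    print(n,plane("scene",px,z)[0].round(3))
E
```

```text
block [0.454 0.213 0.032]
spacer [0.648 0.25  0.014]
rack [0.45  0.334 0.034]
b1 [ 0.506 -0.227  0.035]
b2 [ 0.432 -0.157  0.035]
b3 [ 0.594 -0.161  0.035]
b4 [ 0.664 -0.232  0.035]
blue1 [ 0.521 -0.13   0.035]
blue2 [ 0.675 -0.157  0.035]
```

View pics/s_crop.png

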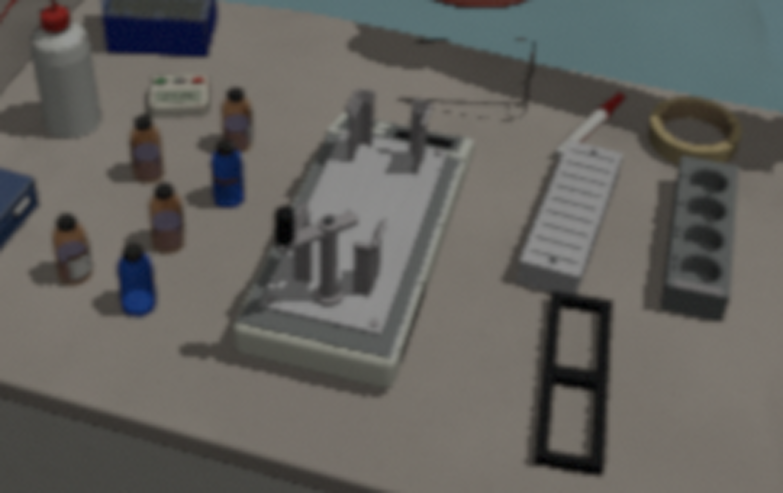

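The crop shows four capped amber bottles and two blue ones. The latch hangs over the near end of the shaker, with its knob at crop (285,225) and its tongue pointing right. I'll move above the parts for a close look.

```bash
python3 - <<'E'
from h import *
print(toolmove([.53,.25,.36],np.pi/2))
E
```

```text
[[-0.4465, -0.2702, -0.129], 'yaw_y', 1.3071, 'twist', -0.2637]
```

Call:
jog_arm(
  series=[
    [-1, -0.045, -0.027, -0.013, 0],
    [-1, -0.045, -0.027, -0.013, 0],
    [-1, -0.045, -0.027, -0.013, 0],
    [-1, -0.045, -0.027, -0.013, 0],
    [-1, -0.045, -0.027, -0.013, 0],
  ],
  force=40,
)

```text
time_s: 0.78
ee_pos: [0.3524, 0.437, 0.2965]
eef_rot: [-0.413, -3.114, 0.001]
force: [-0.2, 0.6, -1.1]
grip_width: 0.0854
grasp_force: 0.0
```

Call:
jog_arm(
  series=[
    [-1, -0.045, -0.027, -0.013, 0],
    [-1, -0.045, -0.027, -0.013, 0],
    [-1, -0.045, -0.027, -0.013, 0],
    [-1, -0.045, -0.027, -0.013, 0],
    [-1, -0.042, -0.027, -0.013, 0],
  ],
)

```text
time_s: 1.4
ee_pos: [0.5315, 0.2487, 0.3614]
eef_rot: [-0.413, -3.114, 0.001]
force: [0.5, 0.3, -0.6]
grip_width: 0.0856
grasp_force: 0.0
```

Call:
jog_arm(
  series=[
    [-1, 0, 0, 0, -0.13],
    [-1, 0, 0, 0, -0.13],
    [-1, 0, 0, 0, 0],
  ],
)

```text
time_s: 1.78
ee_pos: [0.5305, 0.2501, 0.3609]
eef_rot: [-0.008, -3.141, 0.0]
force: [0.3, -0.9, -0.8]
grip_width: 0.0855
grasp_force: 0.0
```

```bash
python3 - <<'E'
from h import *
s,im=snap("wrist","w1"); print(s["time_s"],s["ee_pos"].round(4) if hasattr(s["ee_pos"],"round") else s["ee_pos"],np.round(s["eef_rot"],3), toolmove([.53,.25,.36],np.pi/2))
np.save("w1.npy",s,allow_pickle=True)
E
```

```text
1.775 [0.5305 0.2501 0.3609] [-0.008 -3.141  0.   ] [[0.0004, -0.0002, 0.001], 'yaw_y', 1.5649, 'twist', -0.0059]
```

View pics/w1.png

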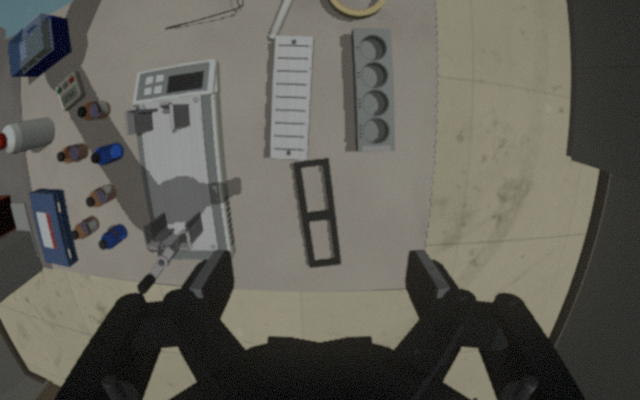

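The wrist view shows the block at (291,97), the rack at (372,90) and the spacer at (317,212). The shaker runs from about (178,80) at the panel to (185,250) at the latch. Ambers are at (93,110), (73,153), (99,196) and (85,228), blues at (108,153) and (113,237). Next I'll zoom and segment.

```bash
python3 - <<'E'
from h import *
im=cv2.imread("pics/w1.png"); s=np.load("w1.npy",allow_pickle=True).item()
a=cv2.resize(im[20:270,130:240],None,fx=2.3,fy=2.3,interpolation=cv2.INTER_CUBIC)
b=cv2.resize(im[20:270,260:400],None,fx=2.3,fy=2.3,interpolation=cv2.INTER_CUBIC)
cv2.imwrite("pics/w1c.png",np.hstack([a,b]))
g=cv2.cvtColor(im,cv2.COLOR_BGR2GRAY)
print("bench",g[200,260],"block",g[60,292],"rack",g[100,350],g[60,390],"spacer",g[180,300])
def rect(mask,z,box):
    m=np.zeros_like(g); x0,y0,x1,y1=box; m[y0:y1,x0:x1]=mask[y0:y1,x0:x1].astype(np.uint8)*255
    c=max(cv2.findContours(m,cv2.RETR_EXTERNAL,cv2.CHAIN_APPROX_NONE)[0],key=cv2.contourArea)[:,0]
    p=plane("wrist",c.astype(float),z,s)[:,:2]; r=cv2.minAreaRect((p*1000).astype(np.float32)); return r
bl=int(g[200,260])
print("spacer",rect(g<bl*.5,.014,(285,150,350,275)))
print("block",rect(g>bl*1.12,.032,(262,25,325,170)))
print("bl",bl)
E
```

```text
bench 125 block 147 rack 82 113 spacer 40
spacer ((637.2276611328125, 247.0578155517578), (190.0400390625, 56.54393005371094), 6.916079044342041)
block ((441.62371826171875, 208.5597686767578), (55.28025817871094, 189.8007354736328), 86.50653076171875)
bl 125
```

View pics/w1c.png

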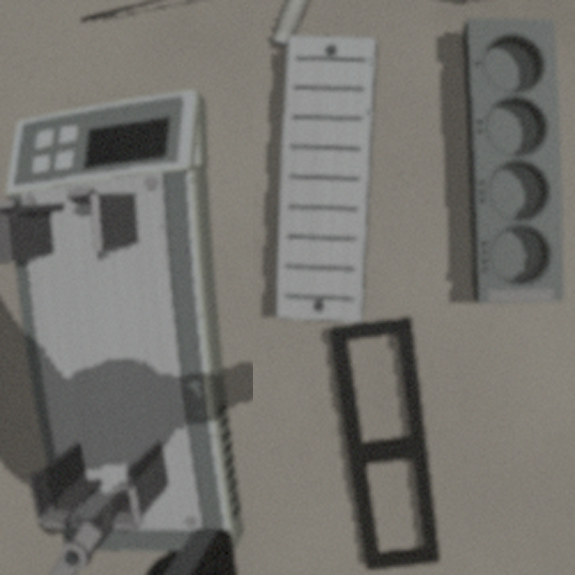

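The rack's plate, by the four-dot pocket, is at its lower (+x) end, so it already faces the latch. The latch tongue is swung partway over the nest at about 0.7 rad. Next I'll go above the shaker.

Call:
jog_arm(
  series=[
    [-1, -0.006, -0.05, -0.004, 0],
    [-1, -0.006, -0.05, -0.004, 0],
    [-1, -0.006, -0.05, -0.004, 0],
    [-1, -0.006, -0.05, -0.004, 0],
    [-1, 0, 0, 0, 0],
  ],
)

```text
time_s: 2.45
ee_pos: [0.5543, 0.0441, 0.3778]
eef_rot: [0.025, 3.14, -0.006]
force: [0.4, -0.6, -0.1]
grip_width: 0.0849
grasp_force: 0.0
```

```bash
python3 - <<'E'
from h import *
s,im=snap("wrist","w2"); print(s["time_s"],np.round(s["ee_pos"],4),np.round(s["eef_rot"],3))
np.save("w2.npy",s,allow_pickle=True)
cv2.imwrite("pics/w2c.png",cv2.resize(im[20:300,190:450],None,fx=2.1,fy=2.1,interpolation=cv2.INTER_CUBIC))
E
```

```text
2.45 [0.5543 0.0441 0.3778] [ 0.025  3.14  -0.006]
```

View pics/w2c.png

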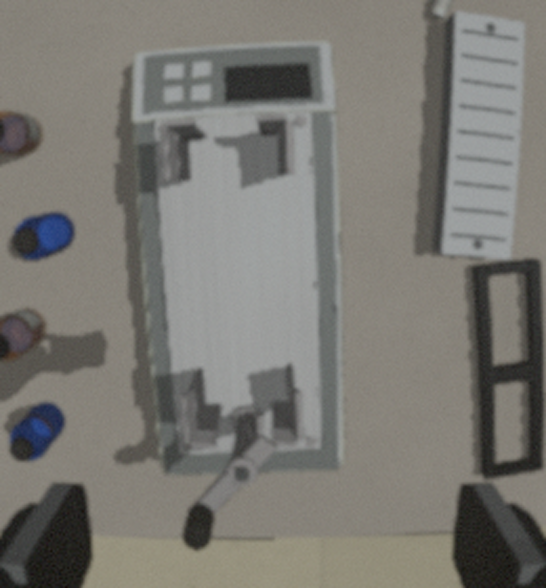

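The close view shows the hinge at crop (242,473) and the knob at (198,525). The tongue points to (270,440), so the latch is roughly 0.8 rad from open. The panel end is at the top (-x). Next come metric measurements.

```bash
python3 - <<'E'
from h import *
s=np.load("w2.npy",allow_pickle=True).item()
f=lambda p:np.array(p)/2.1+[190,20]
P=lambda p,z:(plane("wrist",f(p),z,s)[:,:2]*1000).round(1)
print("left",P([(135,112),(150,290),(165,470)],.055).tolist())
print("right",P([(333,112),(337,290),(342,468)],.055).tolist())
print("screws",P([(298,120),(310,441)],.055).tolist())
print("panel edge top",P([(133,52),(327,42)],.04).tolist())
print("latch hinge",P([(242,473)],.145).tolist(),"knob",P([(198,522)],.17).tolist(),"tongue tip",P([(270,440)],.142).tolist())
im=cv2.imread("pics/w2.png")
# whole-frame zoom of latch and corner guides
cv2.imwrite("pics/w2d.png",cv2.resize(im[185:285,255:355],None,fx=6,fy=6,interpolation=cv2.INTER_CUBIC))
E
```

```text
left [[427.3, -51.2], [557.6, -45.3], [702.0, -43.7]]
right [[431.8, 88.8], [560.3, 91.1], [701.9, 97.0]]
screws [[437.6, 64.1], [678.1, 71.5]]
panel edge top [[379.3, -55.1], [377.1, 86.7]]
latch hinge [[661.5, 23.3]] knob [[683.2, -3.6]] tongue tip [[640.1, 41.6]]
```

View pics/w2d.png

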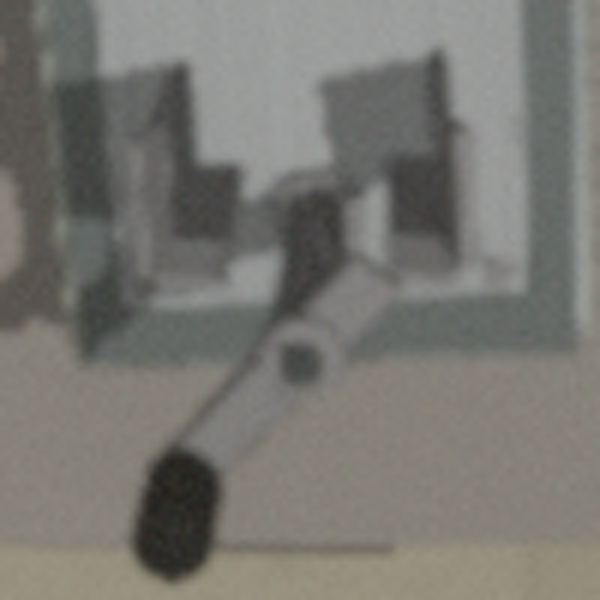

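Shaker yaw is about +0.03 rad and the latch sits near 0.65 rad. I'll shut the fingers beyond the knob and take a second view for triangulation.

Call:
jog_arm(
  series=[
    [1, -0.042, -0.014, 0.032, 0],
    [1, -0.042, -0.014, 0.032, 0],
    [1, -0.042, -0.014, 0.032, 0],
    [1, -0.042, -0.014, 0.032, 0.016],
    [1, 0, 0, 0, 0],
  ],
)

```text
time_s: 3.12
ee_pos: [0.7209, -0.0058, 0.2413]
eef_rot: [-0.032, -3.13, 0.001]
force: [-0.3, 0.4, -0.9]
grip_width: 0.0001
grasp_force: 0.0
```

```bash
python3 - <<'E'
from h import *
s,im=snap("wrist","w3"); print(s["time_s"],np.round(s["ee_pos"],4),np.round(s["eef_rot"],3))
np.save("w3.npy",s,allow_pickle=True)
E
```

```text
3.125 [ 0.7209 -0.0058  0.2413] [-3.20e-02 -3.13e+00  1.00e-03]
```

View pics/w3.png

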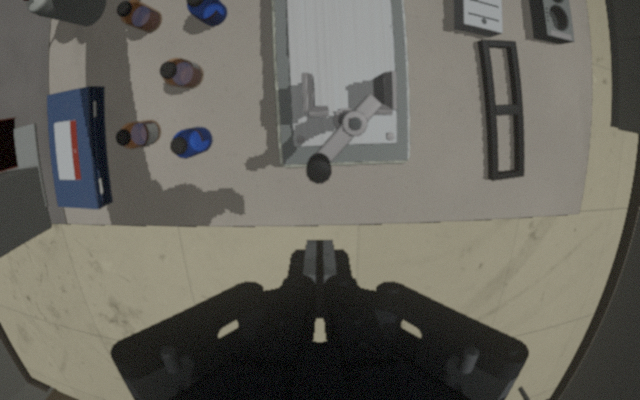

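The knob top is at (319,167) and the hinge bolt at (353,122). The shut fingertips are at (319,250), clear of the latch.

```bash
cat >> h.py <<'E'
def tri(views):  # [(state,px)] wrist
    A=np.zeros((3,3));b=np.zeros(3);L=[]
    for s,p in views:
        o,d=ray("wrist",p,s); d=d[0]/np.linalg.norm(d[0]); N=np.eye(3)-np.outer(d,d); A+=N;b+=N@o
    return np.linalg.solve(A,b)
E
python3 - <<'E'
from h import *
s2=np.load("w2.npy",allow_pickle=True).item();s3=np.load("w3.npy",allow_pickle=True).item()
print("hinge",tri([(s2,(305,245.5)),(s3,(353,122))]).round(4), plane("wrist",(353,122),.145,s3).round(4))
print("knob",tri([(s2,(283.7,274)),(s3,(319,167))]).round(4), plane("wrist",(319,167),.177,s3).round(4))
print("shaker top edges", plane("wrist",[(284,163),(406,160),(277,80),(406,60)],.055,s3).round(4))
im=cv2.imread("pics/w3.png"); 
E
```

```text
hinge [0.6591 0.0224 0.15  ] [[0.6589 0.022  0.145 ]]
knob [ 0.6883 -0.0045  0.1752] [[ 0.6879 -0.0047  0.177 ]]
shaker top edges [[ 0.7052 -0.0431  0.055 ]
 [ 0.7038  0.0908  0.055 ]
 [ 0.6156 -0.0474  0.055 ]
 [ 0.5937  0.0902  0.055 ]]
```

Call:
jog_arm(
  series=[
    [1, -0.004, -0.004, 0.044, 0],
    [1, 0, -0.004, 0.044, 0],
    [1, 0.01, 0, 0, 0],
    [1, 0.01, 0, 0, 0],
    [1, 0.01, 0, 0, 0],
  ],
)

```text
time_s: 3.8
ee_pos: [0.6999, -0.0165, 0.1662]
eef_rot: [0.032, 3.126, -0.007]
force: [6.9, -4.7, -2.6]
grip_width: -0.0
grasp_force: 3.2
```

Call:
jog_arm(
  series=[
    [1, 0.006, 0, 0, 0],
    [1, 0.006, 0, 0, 0],
    [1, -0.03, 0, 0, 0],
    [1, 0, 0, -0.06, 0],
    [1, 0, 0, -0.06, 0],
  ],
)

```text
time_s: 4.42
ee_pos: [0.7124, -0.0124, 0.2828]
eef_rot: [-0.029, -3.139, -0.003]
force: [0.9, -0.2, 1.8]
grip_width: 0.0
grasp_force: 0.0
```

Call:
jog_arm(
  series=[
    [-1, 0.06, 0.015, -0.025, 0],
    [-1, 0.06, 0.015, -0.025, 0],
    [-1, 0, 0, 0, 0],
  ],
)

```text
time_s: 4.8
ee_pos: [0.5978, 0.0193, 0.3327]
eef_rot: [0.024, 3.139, 0.006]
force: [1.9, -0.5, -0.3]
grip_width: 0.0543
grasp_force: 0.0
```

```bash
python3 - <<'E'
from h import *
s,im=snap("wrist","w4"); print(s["time_s"],np.round(s["ee_pos"],4),np.round(s["eef_rot"],3))
np.save("w4.npy",s,allow_pickle=True)
cv2.imwrite("pics/w4c.png",cv2.resize(im[0:300,200:430],None,fx=2,fy=2,interpolation=cv2.INTER_CUBIC))
E
```

```text
4.8 [0.5978 0.0193 0.3327] [0.024 3.139 0.006]
```

View pics/w4c.png

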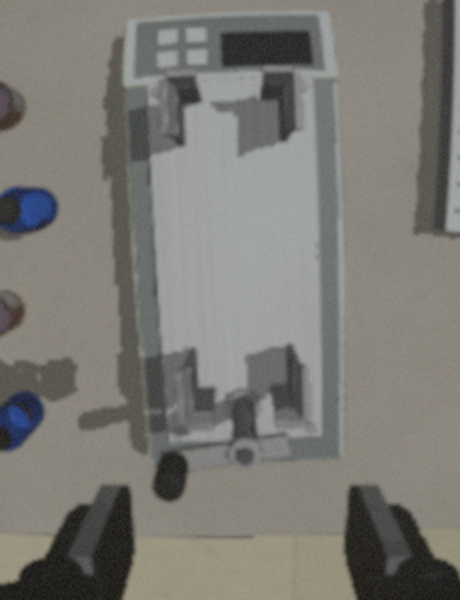

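The latch is now open, with its handle to -y and tongue to +y. The hinge is at crop (243,454).

```bash
python3 - <<'E'
from h import *
S={i:np.load(f"w{i}.npy",allow_pickle=True).item() for i in (2,3,4)}
f=lambda p:np.array(p)/2+[200,0]
print("hinge",tri([(S[2],(305,245.5)),(S[3],(353,122)),(S[4],f((243,454)))]).round(4), plane("wrist",f((243,454)),.149,S[4]).round(4))
L=plane("wrist",f([(125,85),(138,270),(152,455)]),.055,S[4]);Rr=plane("wrist",f([(333,85),(338,270),(343,455)]),.055,S[4])
print(L.round(4)[:,:2].tolist(),Rr.round(4)[:,:2].tolist(), ((L+Rr)/2)[:,:2].round(4).tolist())
# edge search along rows on gray for robust edges
im=cv2.imread("pics/w4.png"); g=cv2.GaussianBlur(cv2.cvtColor(im,cv2.COLOR_BGR2GRAY),(3,3),0).astype(int)
for r in range(45,225,20): print(r,[ (c,int(g[r,c+2]-g[r,c-2])) for c in list(range(258,285))+list(range(355,378)) if abs(g[r,c+2]-g[r,c-2])>18])
E
```

```text
hinge [0.659  0.0223 0.1495] [[0.6589 0.0221 0.149 ]]
[[0.434, -0.0525], [0.5623, -0.047], [0.6977, -0.0444]] [[0.4368, 0.0867], [0.5645, 0.0893], [0.7003, 0.0967]] [[0.4354, 0.0171], [0.5634, 0.0212], [0.699, 0.0261]]
45 [(262, 21), (263, 19), (272, 24), (273, 26), (274, 19), (283, -22), (284, -27), (356, -34), (357, -36), (358, -27), (365, 26), (366, 27), (367, 19)]
65 [(265, -23), (273, 25), (274, 29), (275, 27), (356, -31), (357, -39), (358, -38), (359, -27), (366, 22), (367, 24)]
85 [(262, 20), (263, 21), (274, 37), (275, 55), (276, 54), (277, 36), (356, -20), (357, -34), (358, -42), (359, -39), (360, -27), (366, 22), (367, 28), (368, 23)]
105 [(264, 22), (265, 21), (274, 22), (275, 40), (276, 49), (277, 44), (278, 27), (357, -27), (358, -39), (359, -43), (360, -35), (361, -19), (367, 21), (368, 27), (369, 22)]
125 [(258, -21), (263, 20), (264, 33), (265, 35), (266, 23), (276, 32), (277, 51), (278, 53), (279, 38), (357, -22), (358, -35), (359, -42), (360, -38), (361, -26), (367, 29), (368, 37), (369, 30)]
145 [(258, -38), (259, -42), (260, -35), (261, -20), (265, 23), (266, 26), (277, 35), (278, 59), (279, 66), (280, 47), (281, 19), (358, -28), (359, -40), (360, -42), (361, -34), (367, 24), (368, 35), (369, 34), (370, 19)]
165 [(258, -29), (259, -40), (260, -42), (261, -34), (267, 22), (268, 23), (278, 32), (279, 44), (280, 45), (281, 34), (358, -23), (359, -37), (360, -42), (361, -36), (362, -23), (367, 19), (368, 28), (369, 27)]
185 [(258, -41), (259, -40), (260, -28), (272, -23), (273, -23), (280, 25), (281, 29), (282, 26), (355, 22), (359, -33), (360, -45), (361, -45), (362, -34), (368, 30), (369, 31), (370, 21)]
205 [(270, 23), (271, 26), (281, 19), (282, 38), (283, 45), (284, 31), (355, 28), (356, 22), (359, -30), (360, -44), (361, -45), (362, -33), (367, 21), (368, 30), (369, 28)]
```

```bash
python3 - <<'E'
from h import *
s=np.load("w4.npy",allow_pickle=True).item()
rows=[85,105,125,145,165,185,205]; l=[275.5,276.2,277.7,278.8,279.5,281,282.8]; r=[358.2,358.9,359.2,359.5,360,360.5,360.5]
L=plane("wrist",np.c_[l,rows],.055,s);Q=plane("wrist",np.c_[r,rows],.055,s);m=(L+Q)/2
a,b=np.polyfit(m[:,0],m[:,1],1); al=np.polyfit(L[:,0],L[:,1],1); ar=np.polyfit(Q[:,0],Q[:,1],1)
print("yaw",a,al[0],ar[0],"y at .659",a*.659+b,"width",(Q-L)[:,1].round(4))
h=np.array([.659,.0223]); d=np.array([np.cos(a),np.sin(a)]); print("nest",h-.113*d, "mid y there",a*.546+b)
E
```

```text
yaw 0.023335749801074793 0.01920320302417634 0.027469645291511992 y at .659 0.023081325961308866 width [0.1104 0.111  0.1102 0.1103 0.1115 0.1119 0.1115]
nest [0.54603077 0.0196633 ] mid y there 0.02044438623378741
```

```bash
python3 - <<'E'
from h import *
print(toolmove([.4416,.2086,.22],np.pi/2-.061))
E
```

```text
[[0.1617, 0.1876, 0.1113], 'yaw_y', 1.554, 'twist', 0.0442]
```

Call:
jog_arm(
  series=[
    [-1, 0.032, 0.0375, 0.01, 0],
    [-1, 0.032, 0.0375, 0.02, 0],
    [-1, 0.032, 0.0375, 0.027, 0],
    [-1, 0.032, 0.0375, 0.027, 0],
    [-1, 0.033, 0.0375, 0.027, 0.044],
  ],
)

```text
time_s: 5.48
ee_pos: [0.444, 0.2082, 0.2165]
eef_rot: [0.103, 3.14, 0.001]
force: [0.4, 0.4, 0.8]
grip_width: 0.0855
grasp_force: 0.0
```

Call:
jog_arm(
  series=[
    [-1, 0, 0, 0, 0],
  ],
)

```text
time_s: 5.6
ee_pos: [0.4403, 0.2106, 0.2151]
eef_rot: [-0.086, -3.133, 0.001]
force: [-0.1, -0.3, 0.2]
grip_width: 0.085
grasp_force: 0.0
```

```bash
python3 - <<'E'
from h import *
s,im=snap("wrist","w5"); print(s["time_s"],np.round(s["ee_pos"],4),np.round(s["eef_rot"],3))
np.save("w5.npy",s,allow_pickle=True)
g=cv2.cvtColor(im,cv2.COLOR_BGR2GRAY)
m=((g>138)*255).astype(np.uint8); m[250:]=0; m[:, :200]=0
print([(cv2.boundingRect(c),cv2.contourArea(c)) for c in cv2.findContours(m,cv2.RETR_EXTERNAL,cv2.CHAIN_APPROX_NONE)[0] if cv2.contourArea(c)>300])
c=max(cv2.findContours(m,cv2.RETR_EXTERNAL,cv2.CHAIN_APPROX_NONE)[0],key=cv2.contourArea)[:,0].astype(float)
print(cv2.minAreaRect((plane("wrist",c,.032,s)[:,:2]*1000).astype(np.float32)))
print(toolmove([.4416,.2086,.004],np.pi/2-.061))
E
```

```text
5.6 [0.4403 0.2106 0.2151] [-8.600e-02 -3.133e+00  1.000e-03]
[((490, 97, 128, 153), 12108.5), ((290, 87, 55, 163), 8099.5), ((281, 16, 32, 74), 510.0), ((502, 13, 55, 85), 1279.5), ((498, 0, 31, 48), 306.0), ((360, 0, 83, 53), 508.5)]
((460.47857666015625, 558.2607421875), (261.572265625, 218.33811950683594), 89.74085998535156)
[[0.0011, 0.0002, 0.2123], 'yaw_y', 1.5117, 'twist', 0.0019]
```

View pics/w5.png

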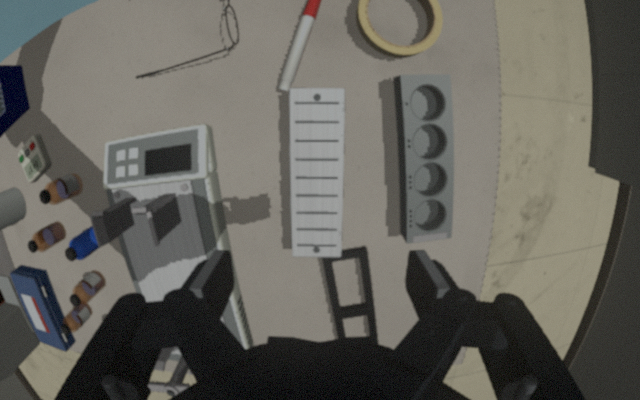

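The block is at (317,172), with corners (290,89), (344,89), (342,257) and (294,256). The rack's plate end is at (429,237).

```bash
python3 - <<'E'
from h import *
s=np.load("w5.npy",allow_pickle=True).item()
for n,c,z in (("block",[(290,89),(344,89),(342,257),(294,256)],.032),("rack",[(399,77),(450,75),(453,239),(408,241)],.034)):
    P=plane("wrist",c,z,s)[:,:2]; ax=(P[2]+P[3]-P[0]-P[1])/2; print(n,P.mean(0).round(4),"len",np.linalg.norm(ax).round(4),"w",np.linalg.norm(P[1]-P[0]).round(4),"yaw",np.arctan2(ax[1],ax[0]).round(4))
E
```

```text
block [0.4418 0.2091] len 0.1897 w 0.0559 yaw -0.0511
rack [0.4295 0.3354] len 0.1896 w 0.0591 yaw 0.0571
```

Call:
jog_arm(
  series=[
    [-1, 0, 0, 0.06, 0],
    [-1, 0, 0, 0.06, 0],
    [-1, 0, 0, 0.06, 0],
    [-1, 0, 0, 0.02, 0],
    [-1, 0, 0, 0.008, 0],
  ],
)

```text
time_s: 6.28
ee_pos: [0.4459, 0.2054, 0.008]
eef_rot: [-0.104, -3.14, 0.002]
force: [-0.1, -0.1, -0.0]
grip_width: 0.0852
grasp_force: 0.0
```

Call:
jog_arm(
  series=[
    [-1, 0, 0, 0, 0],
  ],
)

```text
time_s: 6.4
ee_pos: [0.4459, 0.2063, 0.0095]
eef_rot: [0.103, 3.138, 0.0]
force: [-0.6, 0.3, 0.7]
grip_width: 0.0856
grasp_force: 0.0
```

Call:
jog_arm(
  series=[
    [-1, 0.003, 0, 0.005, 0],
    [0.9, 0, 0, 0, 0],
    [0.9, 0, 0, 0, 0],
    [0.9, 0, 0, 0, 0],
    [0.9, 0, 0, 0, 0],
  ],
  force=60,
)

```text
time_s: 7.02
ee_pos: [0.4416, 0.2072, 0.0051]
eef_rot: [0.1, 3.139, 0.001]
force: [-1.5, -0.2, 5.7]
grip_width: 0.057
grasp_force: 66.0
```

Call:
jog_arm(
  series=[
    [0.9, 0, 0, -0.01, 0],
    [0.9, 0, 0, -0.03, 0],
    [0.9, 0, 0, -0.06, 0],
    [0.9, 0, 0, -0.06, 0],
    [0.9, 0, 0, 0, 0],
  ],
)

```text
time_s: 7.65
ee_pos: [0.4441, 0.2081, 0.1686]
eef_rot: [0.1, 3.13, 0.008]
force: [0.5, 0.0, -5.3]
grip_width: 0.057
grasp_force: 67.0
```

```bash
python3 - <<'E'
from h import *
for i in range(3):
    s,im=snap("wrist",f"w6"); print(s["time_s"],np.round(s["ee_pos"],4),np.round(s["eef_rot"],3),s["grip_width"],s["grasp_force"],np.round(s["force"],1))
print(toolmove([.546,.02,.3],np.pi/2+.0235))
np.save("w6.npy",s,allow_pickle=True)
c,M,o=cam("wrist",s); H=np.array(c["hand_eye"])
cv2.imwrite("pics/w6c.png",im[0:300,200:440])
E
```

```text
7.65 [0.4441 0.2081 0.1686] [0.1   3.13  0.008] 0.056996509265345684 66.96216344833374 [ 0.5  0.  -5.3]
7.7 [0.4418 0.2071 0.1657] [1.000e-01 3.137e+00 3.000e-03] 0.056994724856536956 66.89332008361816 [-0.7 -0.4 -6.3]
7.75 [0.4402 0.2063 0.1639] [-1.000e-01 -3.139e+00  1.000e-03] 0.05665424406042707 66.85081601142883 [-0.6  0.2 -6.2]
[[-0.1176, -0.1792, -0.1373], 'yaw_y', 1.5071, 'twist', -0.0872]
```

View pics/w6c.png

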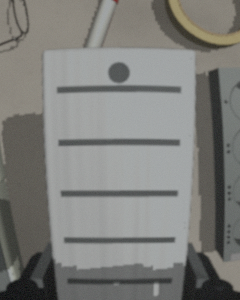

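```bash
cat >> h.py <<'E'
def tp(px,tz):  # wrist pixel -> tool coords on plane tool z = tz
    i=robot.camera_info("wrist"); H=np.array(i["hand_eye"]); o,d=ray("wrist",px,c=(i,H[:3,:3],H[:3,3])); return o+d*((tz-o[2])/d[:,2:3])
E
python3 - <<'E'
from h import *
for tz in (-.027,-.03,-.022): print(tz,tp([(244,50),(393,49)],tz).round(4).tolist(), "centre dot",tp([(319,73)],tz).round(4).tolist(),"lines",tp([(319,89),(319,143),(319,193),(319,240)],tz)[:,0].round(4))
E
```

```text
-0.027 [[0.0956, -0.0273, -0.027], [0.0959, 0.028, -0.027]] centre dot [[0.0858, 0.0005, -0.027]] lines [0.0798 0.0596 0.0402 0.0203]
-0.03 [[0.095, -0.0266, -0.03], [0.0953, 0.0273, -0.03]] centre dot [[0.0854, 0.0005, -0.03]] lines [0.0796 0.06   0.0411 0.0216]
-0.022 [[0.0966, -0.0285, -0.022], [0.0969, 0.0292, -0.022]] centre dot [[0.0863, 0.0005, -0.022]] lines [0.0801 0.059  0.0388 0.018 ]
```

Call:
jog_arm(
  series=[
    [0.9, 0, 0, -0.047, 0],
    [0.9, -0.029, -0.045, 0, 0],
    [0.9, -0.029, -0.045, 0, 0],
    [0.9, -0.029, -0.045, 0, 0],
    [0.9, -0.03, -0.044, 0, 0],
  ],
)

```text
time_s: 8.43
ee_pos: [0.5454, 0.0193, 0.208]
eef_rot: [-0.1, -3.133, 0.001]
force: [1.4, 0.7, -5.4]
grip_width: 0.0569
grasp_force: 67.9
```

Call:
jog_arm(
  series=[
    [0.9, 0, 0, 0, -0.087],
    [0.9, 0, 0, 0, 0],
    [0.9, 0, 0, 0, 0],
  ],
)

```text
time_s: 8.8
ee_pos: [0.5454, 0.022, 0.2095]
eef_rot: [0.038, -3.137, -0.001]
force: [1.2, 1.2, -5.3]
grip_width: 0.0571
grasp_force: 67.9
```

```bash
cat >> h.py <<'E'
def avg(n=4):
    """mean pose over a few readings (camera calls advance the clock)"""
    S=[]
    for k in range(n): S.append(robot.observe()); robot.capture("side")
    s=dict(S[-1]); s["ee_pos"]=np.mean([x["ee_pos"] for x in S],0); s["eef_rot"]=R.from_rotvec([x["eef_rot"] for x in S]).mean().as_rotvec(); return s
E
python3 - <<'E'
from h import *
s=avg(); print(s["time_s"],s["ee_pos"].round(4),s["grasp_force"],s["grip_width"])
print(toolmove([.546,.02,.14],np.pi/2+.0235,s))
s,im=snap("wrist","w7"); cv2.imwrite("pics/w7c.png",cv2.resize(im[0:300,180:460],None,fx=2,fy=2))
E
```

```text
8.95 [0.5458 0.0219 0.2101] 67.88520455360413 0.056674859516440655
[[-0.0003, -0.002, 0.0701], 'yaw_y', 1.5952, 'twist', 0.0009]
```

View pics/w7c.png

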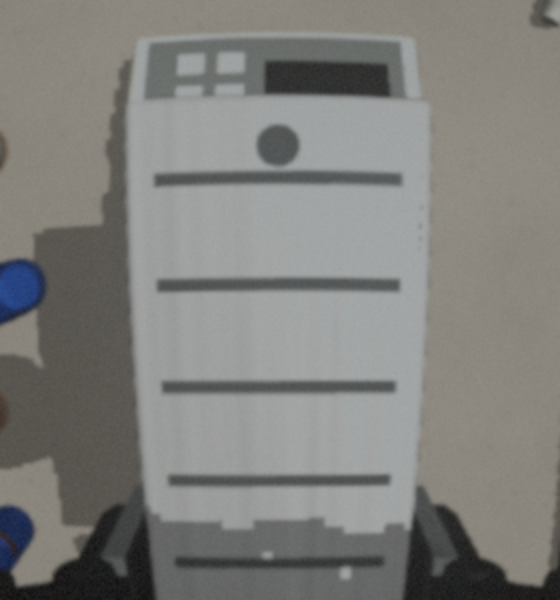

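The block is held squarely over the nest, aligned with the panel at crop (275,70). I'll lower it while watching the force.

Call:
jog_arm(
  series=[
    [0.9, 0, -0.001, 0.04, 0],
    [0.9, 0, 0, 0.035, 0],
    [0.9, 0, 0, 0.01, 0],
    [0.9, 0, 0, 0.01, 0],
    [0.9, 0, 0, 0, 0],
  ],
)

```text
time_s: 9.68
ee_pos: [0.5472, 0.0199, 0.1165]
eef_rot: [-0.037, 3.141, 0.0]
force: [-0.8, 0.2, -4.3]
grip_width: 0.0568
grasp_force: 67.7
```

Call:
jog_arm(
  series=[
    [0.9, 0, 0, 0.008, 0],
    [0.9, 0, 0, 0.008, 0],
    [0.9, 0, 0, 0.008, 0],
    [0.9, 0, 0, 0.008, 0],
    [0.9, 0, 0, 0, 0],
  ],
)

```text
time_s: 10.3
ee_pos: [0.5461, 0.0197, 0.0832]
eef_rot: [0.036, -3.139, 0.0]
force: [-0.1, -0.1, -5.3]
grip_width: 0.0571
grasp_force: 67.9
```

Sliding in freely.

Call:
jog_arm(
  series=[
    [0.9, 0, 0, 0.008, 0],
    [0.9, 0, 0, 0.008, 0],
    [0.9, 0, 0, 0.005, 0],
    [0.9, 0, 0, 0.002, 0],
    [0.9, 0, 0, 0, 0],
  ],
)

```text
time_s: 10.92
ee_pos: [0.5468, 0.0198, 0.0611]
eef_rot: [0.036, -3.141, 0.0]
force: [0.1, -0.6, -4.5]
grip_width: 0.0568
grasp_force: 67.9
```

Call:
jog_arm(
  series=[
    [0.9, 0, 0, 0.002, 0],
    [0.9, 0, 0, 0.001, 0],
    [-1, 0, 0, 0, 0],
    [-1, 0, 0, 0, 0],
    [-1, 0, 0, 0, 0],
  ],
)

```text
time_s: 11.55
ee_pos: [0.5471, 0.0198, 0.0583]
eef_rot: [-0.037, 3.141, -0.0]
force: [-0.3, -0.9, -0.3]
grip_width: 0.0853
grasp_force: 0.0
```

Call:
jog_arm(
  series=[
    [-1, 0, 0, -0.05, 0],
    [-1, 0, 0, -0.055, 0],
    [-1, 0, 0, -0.055, 0],
    [-1, -0.022, 0.05, 0, 0],
    [-1, -0.022, 0.05, 0, 0],
  ],
)

```text
time_s: 12.18
ee_pos: [0.5895, 0.1213, 0.2196]
eef_rot: [-0.033, 3.139, 0.001]
force: [0.1, 0.6, -1.4]
grip_width: 0.0858
grasp_force: 0.0
```

Call:
jog_arm(
  series=[
    [-1, -0.022, 0.05, 0, 0],
    [-1, -0.022, 0.05, 0, 0],
    [-1, 0, 0, 0, -0.09],
    [-1, 0, 0, 0, 0],
  ],
)

```text
time_s: 12.68
ee_pos: [0.6299, 0.222, 0.2174]
eef_rot: [0.177, -3.136, 0.001]
force: [-0.0, -0.8, 0.5]
grip_width: 0.0855
grasp_force: 0.0
```

```bash
python3 - <<'E'
from h import *
s=avg(); print(s["time_s"],s["ee_pos"].round(4),s["eef_rot"])
_,im=snap("wrist","w8"); np.save("w8.npy",s,allow_pickle=True)
g=cv2.cvtColor(im,cv2.COLOR_BGR2GRAY)
m=((g<70)*255).astype(np.uint8); m[275:]=0
for c in cv2.findContours(m,cv2.RETR_EXTERNAL,cv2.CHAIN_APPROX_NONE)[0]:
    if cv2.contourArea(c)>1500:
        print(cv2.boundingRect(c),cv2.minAreaRect((plane("wrist",c[:,0].astype(float),.014,s)[:,:2]*1000).astype(np.float32)))
E
```

```text
12.825 [0.6301 0.2209 0.2179] [ 1.74410645e-01 -3.13620312e+00  1.43890705e-03]
(82, 114, 121, 115) ((683.8272705078125, -19.061805725097656), (206.76490783691406, 142.3907012939453), 64.95751190185547)
(316, 98, 52, 157) ((638.5030517578125, 247.56045532226562), (189.0465850830078, 57.65278244018555), 6.897215366363525)
(0, 54, 88, 29) ((502.3997802734375, -231.0609588623047), (255.33123779296875, 42.158668518066406), 81.83997344970703)
(585, 0, 55, 275) ((537.826171875, 742.0623779296875), (570.41455078125, 248.90139770507812), 20.810503005981445)
```

View pics/w8.png

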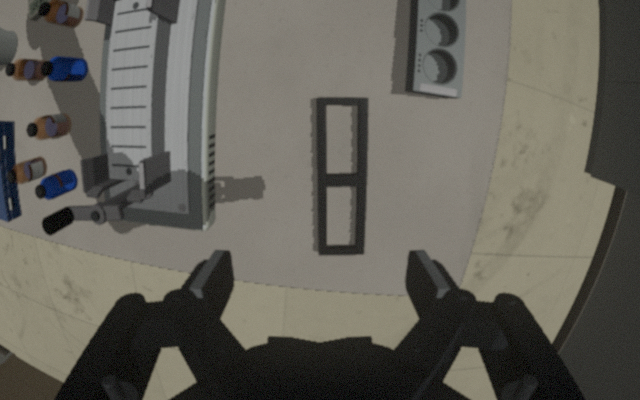

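The block is home: its lines are visible between the guides at (135,90), and the latch is still open. The spacer is at (341,176), measured at (0.638,0.2475) with yaw 0.12.

```bash
python3 - <<'E'
from h import *
s=np.load("w8.npy",allow_pickle=True).item(); print(toolmove([.6385,.2475,.001],np.pi/2+.1204,s))
E
```

```text
[[-0.0115, 0.0257, 0.2168], 'yaw_y', 1.6819, 'twist', -0.0093]
```

Call:
jog_arm(
  series=[
    [-1, -0.0115, 0.026, 0.06, -0.009],
    [-1, 0, 0, 0.06, 0],
    [-1, 0, 0, 0.06, 0],
    [-1, 0, 0, 0.025, 0],
    [-1, 0, 0, 0.008, 0],
  ],
)

```text
time_s: 13.55
ee_pos: [0.637, 0.2463, 0.0067]
eef_rot: [0.19, -3.132, 0.002]
force: [-0.5, 0.1, 0.7]
grip_width: 0.0854
grasp_force: 0.0
```

Call:
jog_arm(
  series=[
    [-1, 0, 0, 0.003, 0],
    [-1, 0, 0, 0, 0],
  ],
)

```text
time_s: 13.8
ee_pos: [0.6392, 0.2476, 0.0073]
eef_rot: [-0.191, 3.133, 0.001]
force: [-0.2, 0.3, 0.6]
grip_width: 0.0855
grasp_force: 0.0
```

```bash
python3 - <<'E'
from h import *
s=avg(3); print(s["time_s"],s["ee_pos"].round(4),s["force"])
print(toolmove([.6385,.2475,.0],np.pi/2+.1204,s))
E
```

```text
13.9 [0.6392 0.2477 0.0074] [ 0.21992805 -0.21571083  0.14342759]
[[0.0007, -0.0001, 0.0074], 'yaw_y', 1.6928, 'twist', 0.0016]
```

Call:
jog_arm(
  series=[
    [-1, 0.0005, 0, 0.007, 0],
    [-1, 0, 0, 0, 0],
  ],
)

```text
time_s: 14.2
ee_pos: [0.6369, 0.2471, -0.002]
eef_rot: [0.192, -3.134, 0.001]
force: [-0.7, 0.1, 0.3]
grip_width: 0.0854
grasp_force: 0.0
```

Call:
jog_arm(
  series=[
    [0.9, 0, 0, 0, 0],
    [0.9, 0, 0, 0, 0],
    [0.9, 0, 0, 0, 0],
    [0.9, 0, 0, 0, 0],
  ],
  force=40,
)

```text
time_s: 14.7
ee_pos: [0.6379, 0.2474, -0.001]
eef_rot: [-0.192, 3.135, 0.0]
force: [-0.6, 0.6, 1.5]
grip_width: 0.0564
grasp_force: 44.8
```

Call:
jog_arm(
  series=[
    [0.9, 0, 0, -0.01, 0],
    [0.9, 0, 0, -0.05, 0],
    [0.9, 0, 0, -0.06, 0],
    [0.9, 0, 0, -0.06, 0],
    [0.9, 0, 0, 0, 0],
  ],
)

```text
time_s: 15.32
ee_pos: [0.6412, 0.2485, 0.186]
eef_rot: [-0.191, 3.123, 0.007]
force: [-0.4, -0.1, -1.1]
grip_width: 0.057
grasp_force: 44.5
```

```bash
python3 - <<'E'
from h import *
s=avg(3); print(s["time_s"],s["ee_pos"].round(4),s["force"],s["grip_width"])
_,im=snap("wrist","w9"); g=cv2.cvtColor(im,cv2.COLOR_BGR2GRAY)
print([(c,int(g[r,c])) for r in (0,) for c in ()])
for c0 in (260,280,319,350,370): print(c0,[int(v) for v in g[20:110:4,c0]])
print("row150",[int(v) for v in g[150,220:420:5]])
print(toolmove([.546,.02,.21],np.pi/2+.0235,s))
E
```

```text
15.425 [0.6391 0.2478 0.1825] [-0.6141722   0.05840444 -2.47834805] 0.05677776199310253
[]
260 [151, 151, 149, 150, 152, 153, 152, 152, 153, 150, 54, 54, 55, 51, 52, 51, 54, 51, 52, 51, 50, 53, 52]
280 [153, 149, 153, 154, 154, 153, 152, 154, 151, 130, 56, 60, 50, 50, 49, 111, 148, 140, 138, 137, 142, 142, 144]
319 [151, 153, 152, 152, 153, 154, 152, 155, 154, 101, 60, 59, 60, 54, 48, 133, 155, 152, 154, 152, 154, 152, 150]
350 [152, 153, 154, 151, 151, 153, 154, 151, 156, 120, 62, 62, 63, 63, 51, 125, 153, 154, 152, 150, 155, 152, 154]
370 [154, 151, 153, 152, 151, 152, 151, 153, 152, 147, 56, 57, 60, 55, 57, 58, 57, 57, 56, 59, 59, 56, 60]
row150 [154, 153, 153, 155, 155, 110, 97, 44, 44, 53, 53, 51, 115, 153, 148, 149, 150, 151, 152, 151, 150, 150, 150, 147, 153, 155, 155, 155, 62, 51, 59, 65, 63, 65, 152, 154, 152, 155, 156, 158]
[[0.12, -0.2147, -0.0286], 'yaw_y', 1.6929, 'twist', 0.0986]
```

Call:
jog_arm(
  series=[
    [0.9, 0, 0, -0.045, 0],
    [0.9, 0.03, -0.0537, 0, 0],
    [0.9, 0.03, -0.0537, 0, 0],
    [0.9, 0.03, -0.0537, 0, 0],
    [0.9, 0.03, -0.0537, 0, 0],
  ],
)

```text
time_s: 16.15
ee_pos: [0.5427, 0.0175, 0.2218]
eef_rot: [0.192, -3.132, 0.001]
force: [0.1, 0.3, -0.5]
grip_width: 0.0567
grasp_force: 44.5
```

Call:
jog_arm(
  series=[
    [0.9, 0, 0, 0, 0.099],
    [0.9, 0, 0, 0, 0],
    [0.9, 0, 0, 0, 0],
  ],
)

```text
time_s: 16.52
ee_pos: [0.5444, 0.0208, 0.2227]
eef_rot: [0.042, -3.139, -0.001]
force: [-0.3, -0.1, -0.2]
grip_width: 0.0566
grasp_force: 44.5
```

```bash
python3 - <<'E'
from h import *
print(tp([(319,56.5)],-.013),tp([(319,56.5)],-.010))
s=avg(4); print(s["time_s"],s["ee_pos"].round(4),s["grip_width"],s["grasp_force"])
print(toolmove([.5465,.0198,.21],np.pi/2+.0235,s))
_,im=snap("wrist","w10"); g=cv2.cvtColor(im,cv2.COLOR_BGR2GRAY); print([int(v) for v in g[40:110:3,319]])
E
```

```text
[[ 0.09424079  0.00041824 -0.013     ]] [[ 0.09472817  0.00041751 -0.01      ]]
16.675 [0.5446 0.0207 0.2229] 0.05665209391839036 44.483463764190674
[[-0.0019, -0.001, 0.0129], 'yaw_y', 1.5973, 'twist', 0.003]
[53, 58, 59, 50, 53, 58, 61, 61, 58, 62, 62, 59, 51, 131, 170, 172, 188, 148, 100, 103, 150, 155, 188, 188]
```

Call:
jog_arm(
  series=[
    [0.9, -0.0005, -0.001, 0.05, 0.003],
    [0.9, 0, 0, 0.04, 0],
    [0.9, 0, 0, 0.015, 0],
    [0.9, 0, 0, 0.008, 0],
    [0.9, 0, 0, 0, 0],
  ],
)

```text
time_s: 17.4
ee_pos: [0.5459, 0.0186, 0.1113]
eef_rot: [-0.032, 3.14, 0.0]
force: [-0.1, -0.4, 0.1]
grip_width: 0.0571
grasp_force: 44.4
```

Call:
jog_arm(
  series=[
    [0.9, 0, 0, 0.006, 0],
    [0.9, 0, 0, 0.006, 0],
    [0.9, 0, 0, 0.006, 0],
    [0.9, 0, 0, 0, 0],
  ],
)

```text
time_s: 17.9
ee_pos: [0.5448, 0.0184, 0.0921]
eef_rot: [0.032, -3.14, 0.0]
force: [-1.0, 0.1, -0.7]
grip_width: 0.0571
grasp_force: 44.4
```

Call:
jog_arm(
  series=[
    [0.9, 0, 0, 0.004, 0],
    [0.9, 0, 0, 0.002, 0],
    [0.9, 0, 0, 0.001, 0],
    [0.9, 0, 0, 0, 0],
  ],
)

```text
time_s: 18.4
ee_pos: [0.5451, 0.0185, 0.0859]
eef_rot: [0.032, -3.141, 0.0]
force: [-0.9, 0.5, 0.9]
grip_width: 0.0563
grasp_force: 44.7
```

Call:
jog_arm(
  series=[
    [0.9, 0, 0, 0.0015, 0],
    [0.9, 0, 0, 0, 0],
    [-1, 0, 0, 0, 0],
    [-1, 0, 0, 0, 0],
    [-1, 0, 0, 0, 0],
  ],
)

```text
time_s: 19.02
ee_pos: [0.5452, 0.0185, 0.0839]
eef_rot: [0.032, -3.141, 0.0]
force: [-0.3, 0.2, 0.5]
grip_width: 0.0855
grasp_force: 0.0
```

Call:
jog_arm(
  series=[
    [-1, 0, 0, -0.05, 0],
    [-1, 0, 0, -0.055, 0],
    [-1, 0, 0, -0.055, 0],
    [-1, 0.014, 0.052, 0, 0],
    [-1, 0.014, 0.052, 0, 0],
  ],
)

```text
time_s: 19.65
ee_pos: [0.5153, 0.1226, 0.245]
eef_rot: [-0.028, 3.139, 0.001]
force: [1.1, 1.1, -0.3]
grip_width: 0.0855
grasp_force: 0.0
```

Call:
jog_arm(
  series=[
    [-1, 0.014, 0.052, 0, 0],
    [-1, 0.014, 0.052, 0, 0],
    [-1, 0.014, 0.052, 0, 0],
    [-1, 0.014, 0.052, 0, 0],
    [-1, 0, 0, 0, -0.033],
  ],
)

```text
time_s: 20.27
ee_pos: [0.4514, 0.3349, 0.2436]
eef_rot: [0.102, -3.138, -0.005]
force: [-0.1, -0.5, 0.5]
grip_width: 0.0856
grasp_force: 0.0
```

Call:
jog_arm(
  series=[
    [-1, 0, 0, 0, 0],
    [-1, 0, 0, 0, 0],
  ],
)

```text
time_s: 20.52
ee_pos: [0.4558, 0.3267, 0.2441]
eef_rot: [-0.078, 3.14, -0.002]
force: [0.4, -0.6, 0.3]
grip_width: 0.0852
grasp_force: 0.0
```

```bash
python3 - <<'E'
from h import *
s=avg(3); print(s["time_s"],s["ee_pos"].round(4),s["eef_rot"])
_,im=snap("wrist","w11"); np.save("w11.npy",s,allow_pickle=True)
g=cv2.GaussianBlur(cv2.cvtColor(im,cv2.COLOR_BGR2GRAY),(5,5),0)
print(proj("wrist",[[.4295,.3354,.034]],s))
for t in (118,126,132):
    m=((g<t)*255).astype(np.uint8); m[255:]=0
    for c in cv2.findContours(m,cv2.RETR_EXTERNAL,cv2.CHAIN_APPROX_NONE)[0]:
        if cv2.contourArea(c)>2500: print(t,cv2.boundingRect(c),cv2.contourArea(c),[[round(float(x),1) for x in np.ravel(q)] for q in cv2.minAreaRect((plane("wrist",c[:,0].astype(float),.034,s)[:,:2]*1000).astype(np.float32))])
for r in (100,170,215): print(r,[int(v) for v in g[r,260:380:4]])
print([int(v) for v in g[50:110:3,338]],[int(v) for v in g[200:262:3,325]])
E
```

```text
20.625 [0.4558 0.3269 0.2441] [-7.82758190e-02  3.14038816e+00 -1.54307638e-03]
[[327.55230799 147.76395782]]
118 (287, 63, 67, 163) 9837.0 [[428.5, 326.1], [192.8, 74.8], [2.1]]
118 (565, 0, 75, 255) 15566.5 [[368.0, 822.3], [517.6, 287.6], [14.6]]
118 (0, 0, 261, 255) 24824.0 [[417.1, -48.1], [622.7, 384.9], [69.0]]
126 (564, 0, 76, 255) 15747.5 [[368.2, 821.3], [517.6, 289.8], [14.6]]
126 (0, 0, 424, 255) 88346.5 [[448.5, 58.4], [761.4, 517.4], [81.8]]
132 (0, 0, 640, 255) 133147.0 [[363.3, 323.2], [506.8, 1383.4], [2.8]]
100 [126, 126, 126, 125, 126, 126, 127, 116, 83, 82, 87, 101, 101, 97, 101, 103, 103, 102, 79, 66, 66, 96, 105, 113, 127, 126, 126, 126, 125, 126]
170 [125, 126, 127, 126, 127, 125, 127, 123, 86, 82, 85, 83, 92, 76, 98, 99, 100, 96, 70, 64, 55, 90, 102, 122, 127, 127, 128, 128, 128, 128]
215 [127, 129, 128, 128, 129, 128, 128, 127, 88, 83, 85, 97, 97, 98, 96, 84, 75, 73, 81, 94, 98, 99, 105, 129, 130, 129, 129, 129, 129, 131]
[121, 122, 122, 121, 120, 109, 106, 106, 102, 76, 54, 61, 65, 66, 66, 66, 66, 65, 78, 100] [98, 99, 96, 70, 53, 74, 98, 118, 120, 125, 128, 129, 128, 128, 129, 128, 128, 129, 128, 128, 128]
```

```bash
python3 - <<'E'
from h import *
s=np.load("w11.npy",allow_pickle=True).item()
A=plane("wrist",[(302,100),(302.5,170),(303,215)],.034,s);B=plane("wrist",[(353,100),(351.5,170),(350,215)],.034,s)
print(A[:,:2].round(4).tolist(),B[:,:2].round(4).tolist()); m=(A+B)/2; print(np.polyfit(m[:,0],m[:,1],1), np.polyfit(m[:,0],m[:,1],1)@[.429,1])
print("ends",plane("wrist",[(332,64.5),(327,222),(327,226)],.034,s)[:,:2].round(4).tolist())
print(toolmove([.429,.335,.005],np.pi/2+.055,s))
E
```

```text
[[0.3763, 0.3039], [0.4569, 0.3078], [0.5124, 0.3103]] [[0.3731, 0.3611], [0.454, 0.3647], [0.5097, 0.3672]]
[0.04574823 0.31537647] 0.3350024585249076
ends [[0.334, 0.3354], [0.5201, 0.3398], [0.5253, 0.3401]]
[[0.0264, 0.0097, 0.2391], 'yaw_y', 1.6206, 'twist', -0.0052]
```

Call:
jog_arm(
  series=[
    [-1, 0.026, 0.01, 0.055, 0.004],
    [-1, 0, 0, 0.06, 0],
    [-1, 0, 0, 0.06, 0],
    [-1, 0, 0, 0.04, 0],
    [-1, 0, 0, 0.015, 0],
  ],
)

```text
time_s: 21.35
ee_pos: [0.4276, 0.3361, 0.012]
eef_rot: [0.076, -3.138, 0.004]
force: [-0.3, 0.4, 0.4]
grip_width: 0.0855
grasp_force: 0.0
```

Call:
jog_arm(
  series=[
    [-1, 0, 0, 0, 0],
    [-1, 0, 0, 0, 0],
  ],
)

```text
time_s: 21.6
ee_pos: [0.4297, 0.3382, 0.0159]
eef_rot: [-0.077, 3.138, 0.004]
force: [1.2, 0.3, -0.3]
grip_width: 0.0855
grasp_force: 0.0
```

```bash
python3 - <<'E'
from h import *
s=avg(3); print(s["time_s"],s["ee_pos"].round(4),np.round(s["force"],1))
print(toolmove([.4293,.335,.004],np.pi/2+.048,s))
E
```

```text
21.7 [0.4296 0.3382 0.0159] [-0.4 -0.  -0.1]
[[0.0005, -0.0032, 0.0119], 'yaw_y', 1.6198, 'twist', 0.001]
```

Call:
jog_arm(
  series=[
    [-1, 0.0005, -0.003, 0.012, 0.001],
    [0.9, 0, 0, 0, 0],
    [0.9, 0, 0, 0, 0],
    [0.9, 0, 0, 0, 0],
    [0.9, 0, 0, 0, 0],
  ],
  force=50,
)

```text
time_s: 22.38
ee_pos: [0.428, 0.3342, 0.002]
eef_rot: [0.076, -3.14, 0.0]
force: [0.1, -0.4, -1.2]
grip_width: 0.0572
grasp_force: 55.0
```

Call:
jog_arm(
  series=[
    [0.9, 0, 0, -0.01, 0],
    [0.9, 0, 0, -0.05, 0],
    [0.9, 0, 0, -0.06, 0],
    [0.9, 0, 0, -0.06, 0],
    [0.9, 0, 0, -0.05, 0],
  ],
)

```text
time_s: 23.0
ee_pos: [0.4279, 0.3342, 0.2353]
eef_rot: [-0.076, 3.139, 0.002]
force: [1.0, 0.1, -2.6]
grip_width: 0.0575
grasp_force: 54.8
```

```bash
python3 - <<'E'
from h import *
s=avg(3); print(s["time_s"],s["ee_pos"].round(4),np.round(s["force"],1),s["grip_width"],s["grasp_force"])
_,im=snap("wrist","w12"); g=cv2.cvtColor(im,cv2.COLOR_BGR2GRAY)
for c in (290,319,345): print(c,[int(v) for v in g[20:80:2,c]])
print("row60",[int(v) for v in g[64,220:420:4]])
print(toolmove([.546,.0195,.25],np.pi/2+.0235,s))
E
```

```text
23.1 [0.4299 0.3358 0.2388] [ 0.2 -0.1 -1.6] 0.0573776672597127 55.0192398391664
290 [144, 144, 144, 143, 143, 142, 139, 142, 140, 140, 135, 137, 139, 133, 120, 119, 122, 124, 122, 119, 120, 120, 121, 117, 119, 119, 123, 121, 120, 120]
319 [143, 141, 141, 144, 144, 142, 144, 142, 143, 141, 140, 143, 142, 134, 122, 122, 125, 124, 122, 124, 124, 121, 123, 124, 120, 124, 124, 117, 89, 83]
345 [154, 153, 154, 155, 156, 154, 154, 151, 149, 143, 144, 143, 143, 139, 126, 126, 127, 125, 126, 125, 127, 124, 124, 129, 128, 128, 127, 127, 124, 123]
row60 [142, 145, 146, 142, 141, 124, 115, 116, 118, 116, 119, 118, 120, 116, 119, 119, 121, 118, 121, 122, 118, 122, 121, 124, 124, 122, 123, 126, 125, 125, 127, 125, 127, 125, 126, 126, 131, 128, 131, 132, 130, 131, 132, 130, 131, 134, 146, 143, 143, 141]
[[-0.1008, -0.3214, -0.0124], 'yaw_y', 1.619, 'twist', 0.0247]
```

```bash
python3 - <<'E'
from h import *
for z in (-.026,-.031): print(tp([(319,46.5),(239,64),(402,64)],z).round(4).tolist())
E
```

```text
[[0.096, 0.0004, -0.026], [0.0904, -0.0296, -0.026], [0.0904, 0.0316, -0.026]]
[[0.095, 0.0004, -0.031], [0.0897, -0.0283, -0.031], [0.0897, 0.0302, -0.031]]
```

Call:
jog_arm(
  series=[
    [0.9, -0.0165, -0.0535, 0, 0],
    [0.9, -0.0165, -0.0535, 0, 0],
    [0.9, -0.0165, -0.0535, 0, 0],
    [0.9, -0.0165, -0.0535, 0, 0],
    [0.9, -0.0165, -0.0535, 0, 0],
  ],
)

```text
time_s: 23.82
ee_pos: [0.5222, 0.0692, 0.2301]
eef_rot: [0.076, -3.136, 0.001]
force: [0.5, 0.1, -2.9]
grip_width: 0.0573
grasp_force: 54.8
```

Call:
jog_arm(
  series=[
    [0.9, -0.0165, -0.0535, 0, 0.025],
    [0.9, 0, 0, 0, 0],
    [0.9, 0, 0, 0, 0],
  ],
)

```text
time_s: 24.2
ee_pos: [0.541, 0.0189, 0.2304]
eef_rot: [0.036, -3.137, -0.001]
force: [-0.5, 1.2, -2.3]
grip_width: 0.0569
grasp_force: 54.8
```

```bash
python3 - <<'E'
from h import *
s=avg(4); print(s["time_s"],s["ee_pos"].round(4),np.round(s["force"],1),s["grip_width"],s["grasp_force"])
print(toolmove([.546,.0195,.25],np.pi/2+.0235,s))
_,im=snap("wrist","w13"); g=cv2.cvtColor(im,cv2.COLOR_BGR2GRAY);print([int(v) for v in g[20:80:2,319]])
print("row60",[int(v) for v in g[64,220:420:4]])
E
```

```text
24.35 [0.5412 0.0199 0.2309] [ 0.  -1.1 -1.7] 0.05723444260307909 54.845157377421856
[[-0.0047, -0.0005, -0.0191], 'yaw_y', 1.5961, 'twist', 0.0018]
[155, 152, 154, 172, 144, 123, 123, 124, 123, 113, 62, 54, 56, 99, 127, 126, 130, 130, 128, 130, 128, 129, 131, 128, 130, 128, 130, 121, 91, 80]
row60 [151, 154, 151, 152, 154, 131, 123, 122, 122, 123, 122, 123, 124, 127, 124, 124, 126, 127, 127, 126, 129, 129, 127, 129, 127, 131, 129, 129, 127, 131, 133, 131, 132, 131, 134, 132, 135, 134, 135, 137, 134, 134, 136, 136, 136, 138, 155, 155, 153, 153]
```

Call:
jog_arm(
  series=[
    [0.9, -0.0045, -0.0005, 0.04, 0.002],
    [0.9, 0, 0, 0.04, 0],
    [0.9, 0, 0, 0.016, 0],
    [0.9, 0, 0, 0.008, 0],
    [0.9, 0, 0, 0, 0],
  ],
)

```text
time_s: 25.08
ee_pos: [0.547, 0.0185, 0.1282]
eef_rot: [0.035, -3.141, -0.0]
force: [0.1, -0.8, -1.0]
grip_width: 0.0571
grasp_force: 54.8
```

Call:
jog_arm(
  series=[
    [0.9, 0, 0, 0.006, 0],
    [0.9, 0, 0, 0.006, 0],
    [0.9, 0, 0, 0, 0],
  ],
)

```text
time_s: 25.45
ee_pos: [0.5466, 0.018, 0.1159]
eef_rot: [0.033, -3.141, 0.0]
force: [-0.9, -1.0, -1.2]
grip_width: 0.0573
grasp_force: 54.8
```

Call:
jog_arm(
  series=[
    [0.9, 0, 0, 0.006, 0],
    [0.9, 0, 0, 0.003, 0],
    [0.9, 0, 0, 0.002, 0],
    [0.9, 0, 0, 0, 0],
  ],
)

```text
time_s: 25.95
ee_pos: [0.5468, 0.0183, 0.1049]
eef_rot: [0.034, -3.141, -0.0]
force: [0.3, 0.4, -2.6]
grip_width: 0.0572
grasp_force: 54.9
```

Call:
jog_arm(
  series=[
    [0.9, 0, 0, 0.002, 0],
    [0.9, 0, 0, 0.001, 0],
    [0.9, 0, 0, 0.0005, 0],
    [0.9, 0, 0, 0, 0],
  ],
)

```text
time_s: 26.45
ee_pos: [0.5471, 0.0183, 0.103]
eef_rot: [-0.034, 3.141, 0.0]
force: [-1.4, 1.9, 6.3]
grip_width: 0.0574
grasp_force: 56.0
```

Call:
jog_arm(
  series=[
    [-1, 0, 0, 0, 0],
    [-1, 0, 0, 0, 0],
    [-1, 0, 0, 0, 0],
    [-1, 0, 0, -0.05, 0],
    [-1, 0, 0, -0.06, 0],
  ],
)

```text
time_s: 27.08
ee_pos: [0.546, 0.0178, 0.2116]
eef_rot: [0.033, -3.138, 0.001]
force: [0.3, 0.7, -0.4]
grip_width: 0.0851
grasp_force: 0.0
```

Call:
jog_arm(
  series=[
    [-1, 0, 0, -0.06, 0],
    [-1, -0.03, 0, -0.06, 0],
    [-1, -0.03, 0, 0, 0],
    [-1, 0, 0, 0, 0],
    [-1, 0, 0, 0, 0],
  ],
)

```text
time_s: 27.7
ee_pos: [0.6038, 0.0191, 0.3265]
eef_rot: [0.033, -3.138, 0.0]
force: [-0.7, -1.0, -0.6]
grip_width: 0.0855
grasp_force: 0.0
```

```bash
python3 - <<'E'
from h import *
s=avg(3); print(s["time_s"],s["ee_pos"].round(4))
_,im=snap("wrist","w14"); np.save("w14.npy",s,allow_pickle=True)
g=cv2.cvtColor(im,cv2.COLOR_BGR2GRAY)
p=proj("wrist",[[.659,.0223,.149],[.6615,-.019,.175],[.6615,-.019,.145]],s); print(p)
x,y=p[1].astype(int); m=((g<45)*255).astype(np.uint8)
for c in cv2.findContours(m,cv2.RETR_EXTERNAL,cv2.CHAIN_APPROX_NONE)[0]:
    b=cv2.boundingRect(c)
    if 60<cv2.contourArea(c)<3000 : print(b,cv2.contourArea(c),cv2.minAreaRect(c))
# pockets: mouth centres expected at nest
ax=np.array([np.cos(.0235),np.sin(.0235),0]); n=np.array([.546,.0195,.055])
print("pockets expected",proj("wrist",[n+ax*o+[0,0,.080] for o in (-.0645,-.0215,.0215,.0645)],s).round(0).tolist())
gb=cv2.medianBlur(g,5); hc=cv2.HoughCircles(gb,cv2.HOUGH_GRADIENT,1,25,param1=80,param2=14,minRadius=13,maxRadius=28); 
print([h.round(0).tolist() for h in hc[0] if 260<h[0]<380 and h[1]<260])
E
```

```text
27.8 [0.6038 0.0191 0.3267]
[[320.64819999 225.13104339]
 [281.02197944 235.74217302]
 [284.05950139 225.06812281]]
(276, 223, 15, 23) 194.5 ((283.09619140625, 234.01922607421875), (12.74754810333252, 22.749473571777344), 11.309932708740234)
(191, 204, 15, 14) 101.0 ((196.25387573242188, 211.56924438476562), (14.636098861694336, 11.783297538757324), 60.2551155090332)
(145, 195, 12, 12) 88.5 ((150.60000610351562, 200.7000274658203), (11.627553939819336, 10.28591251373291), 63.43495178222656)
(202, 191, 16, 14) 81.5 ((210.80447387695312, 196.2945556640625), (16.534542083740234, 9.146767616271973), 39.28940963745117)
(0, 159, 47, 65) 2066.0 ((20.906137466430664, 190.63177490234375), (59.867393493652344, 48.528053283691406), 83.82982635498047)
(105, 147, 30, 94) 1071.0 ((122.12000274658203, 193.3400115966797), (95.17656707763672, 21.637466430664062), 81.8698959350586)
(140, 90, 11, 12) 82.5 ((145.0, 95.5), (11.0, 10.0), 90.0)
(55, 61, 12, 20) 91.0 ((61.43982696533203, 71.31661987304688), (8.29695987701416, 20.180349349975586), 15.52410888671875)
(318, 13, 43, 15) 475.5 ((339.0, 20.0), (14.0, 42.0), 90.0)
(89, 0, 31, 8) 119.5 ((104.0, 3.5), (7.0, 30.0), 90.0)
pockets expected [[320.0, 62.0], [320.0, 101.0], [320.0, 141.0], [320.0, 180.0]]
[[322.0, 64.0, 17.0], [320.0, 104.0, 19.0], [320.0, 180.0, 17.0], [314.0, 142.0, 14.0], [346.0, 44.0, 17.0], [350.0, 18.0, 14.0]]
```

```bash
python3 - <<'E'
from h import *
s=np.load("w14.npy",allow_pickle=True).item()
k=plane("wrist",[(283.1,234)],.160,s)[0]; print(k, "top",plane("wrist",[(281.5,240)],.177,s)[0])
print(toolmove([.664,-.019,.15],np.pi/2+.0235,s))
E
```

```text
[ 0.66600712 -0.01855022  0.16      ] top [ 0.66545124 -0.01837012  0.177     ]
[[-0.0599, -0.0393, 0.1765], 'yaw_y', 1.5919, 'twist', -0.0024]
```

Call:
jog_arm(
  series=[
    [0.3, -0.031, -0.0195, 0.02, 0],
    [0.3, -0.0305, -0.0195, 0.03, 0],
    [0.3, 0, 0, 0.04, 0],
    [0.3, 0, 0, 0.03, 0],
    [0.3, 0, 0, 0, 0],
  ],
  force=20,
)

```text
time_s: 28.52
ee_pos: [0.665, -0.0183, 0.2047]
eef_rot: [0.033, -3.134, -0.0]
force: [-0.8, -0.1, -0.1]
grip_width: 0.0303
grasp_force: 0.0
```

```bash
python3 - <<'E'
from h import *
s=avg(3); print(s["time_s"],s["ee_pos"].round(4),s["grip_width"])
print(toolmove([.6655,-.0187,.155],np.pi/2+.0235,s))
E
```

```text
28.625 [ 0.6664 -0.0184  0.2069] 0.029798174579380932
[[0.0008, -0.0003, 0.0519], 'yaw_y', 1.5921, 'twist', -0.0022]
```

Call:
jog_arm(
  series=[
    [0.3, 0, 0, 0.03, 0],
    [0.3, 0, 0, 0.022, 0],
    [0.8, 0, 0, 0, 0],
    [0.8, 0, 0, 0, 0],
  ],
)

```text
time_s: 29.18
ee_pos: [0.6662, -0.019, 0.1548]
eef_rot: [0.033, -3.139, 0.001]
force: [-0.4, -0.7, -10.1]
grip_width: 0.0169
grasp_force: 22.6
```

Call:
jog_arm(
  series=[
    [0.8, -0.0052, 0.0012, 0, 0],
    [0.8, -0.0053, 0.0018, 0, 0],
    [0.8, -0.0054, 0.003, 0, 0],
    [0.8, -0.0053, 0.0036, 0, 0],
  ],
)

```text
time_s: 29.68
ee_pos: [0.6861, -0.0128, 0.1548]
eef_rot: [0.03, -3.136, 0.01]
force: [-3.9, -5.2, -9.0]
grip_width: 0.0172
grasp_force: 22.8
```

Call:
jog_arm(
  series=[
    [0.8, -0.0042, 0.0045, 0, 0],
    [0.8, -0.004, 0.0049, 0, 0],
    [0.8, -0.0028, 0.0056, 0, 0],
    [0.8, -0.0024, 0.0059, 0, 0],
  ],
)

```text
time_s: 30.18
ee_pos: [0.7043, 0.002, 0.1551]
eef_rot: [-0.025, 3.134, -0.024]
force: [8.8, -12.8, -16.4]
grip_width: 0.0171
grasp_force: 21.6
```

Call:
jog_arm(
  series=[
    [0.8, 0.0005, 0.0055, 0, 0],
    [0.8, 0.0005, 0.0055, 0, 0],
    [0.8, 0, 0.002, 0, 0],
    [0.8, 0, 0, 0, 0],
  ],
)

```text
time_s: 30.68
ee_pos: [0.7071, 0.021, 0.1572]
eef_rot: [-0.031, 3.124, -0.011]
force: [12.7, -5.0, -13.0]
grip_width: 0.0171
grasp_force: 20.9
```

Call:
jog_arm(
  series=[
    [0.8, 0.002, 0.003, 0, 0],
    [0.8, 0, 0.001, 0, 0],
    [0.8, 0, 0, 0, 0],
    [0.3, 0, 0, 0, 0],
    [0.3, 0, 0, 0, 0],
  ],
)

```text
time_s: 31.3
ee_pos: [0.699, 0.0309, 0.158]
eef_rot: [-0.035, 3.138, 0.002]
force: [0.1, -0.2, 0.7]
grip_width: 0.0302
grasp_force: 0.0
```

Call:
jog_arm(
  series=[
    [0.3, 0, 0, -0.04, 0],
    [0.3, 0.03, 0, -0.06, 0],
    [-1, 0.04, 0, -0.06, 0],
    [-1, 0.02, 0, 0, 0],
    [-1, 0, 0, 0, 0],
  ],
)

```text
time_s: 31.92
ee_pos: [0.6145, 0.0288, 0.3063]
eef_rot: [-0.035, 3.138, 0.002]
force: [0.7, -0.1, 0.0]
grip_width: 0.0819
grasp_force: 0.0
```

```bash
python3 - <<'E'
from h import *
s=avg(3); print(s["time_s"],s["ee_pos"].round(4))
_,im=snap("wrist","w15"); np.save("w15.npy",s,allow_pickle=True)
g=cv2.cvtColor(im,cv2.COLOR_BGR2GRAY)
print(proj("wrist",[[.659,.0223,.149],[.701,.0233,.160],[.634,.022,.149]],s).round(1).tolist())
m=((g<45)*255).astype(np.uint8)
for c in cv2.findContours(m,cv2.RETR_EXTERNAL,cv2.CHAIN_APPROX_NONE)[0]:
    b=cv2.boundingRect(c)
    if 80<cv2.contourArea(c)<1500 and 240<b[0]<400: q=cv2.minAreaRect(c); print(b,q, plane("wrist",[q[0]],.160,s)[0].round(4))
gb=cv2.medianBlur(g,5); hc=cv2.HoughCircles(gb,cv2.HOUGH_GRADIENT,1,25,param1=80,param2=14,minRadius=13,maxRadius=28); 
P=[h for h in hc[0] if 260<h[0]<380 and h[1]<270]; print([(h.round(0).tolist(),plane("wrist",[h[:2]],.135,s)[0].round(4).tolist()) for h in P])
# bottles: saturated orange-brown and blue blobs
hsv=cv2.cvtColor(im,cv2.COLOR_BGR2HSV)
for n,lo,hi in (("amber",(0,110,40),(18,255,255)),("blue",(105,120,30),(130,255,255))):
    m=cv2.morphologyEx(cv2.inRange(hsv,lo,hi),cv2.MORPH_CLOSE,np.ones((5,5)))
    for c in cv2.findContours(m,cv2.RETR_EXTERNAL,cv2.CHAIN_APPROX_NONE)[0]:
        if cv2.contourArea(c)>40: b=cv2.boundingRect(c); print(n,b,cv2.contourArea(c),plane("wrist",[(b[0]+b[2]/2,b[1]+b[3]/2)],.025,s)[0].round(3))
E
```

```text
32.025 [0.615  0.0287 0.3051]
[[311.5, 221.9], [311.8, 262.7], [311.6, 198.8]]
(308, 253, 14, 24) ((314.5, 264.5), (23.0, 13.0), 90.0) [0.7032 0.0262 0.16  ]
(310, 0, 47, 15) ((333.0, 7.0), (14.0, 46.0), 90.0) [0.4463 0.0383 0.16  ]
[([312.0, 132.0, 20.0], [0.5687, 0.0206, 0.135]), ([312.0, 90.0, 20.0], [0.5263, 0.0198, 0.135]), ([312.0, 174.0, 18.0], [0.611, 0.0213, 0.135]), ([312.0, 48.0, 20.0], [0.4833, 0.0189, 0.135])]
amber (89, 173, 9, 47) 123.5 [ 0.677 -0.362  0.025]
amber (10, 51, 41, 48) 400.0 [ 0.439 -0.52   0.025]
blue (178, 188, 30, 28) 413.5 [ 0.681 -0.161  0.025]
blue (189, 77, 30, 23) 381.0 [ 0.514 -0.134  0.025]
```

The latch measures about 1.6 rad, closed over the plate. The four pocket mouths lie in line at x = 0.483, 0.526, 0.569 and 0.611. Now I'll go over the bottles.

Call:
jog_arm(
  series=[
    [-1, 0, -0.05, 0, 0],
    [-1, 0, -0.05, 0, 0],
    [-1, 0, -0.05, 0, 0],
    [-1, 0, -0.05, 0, 0],
    [-1, 0, 0, 0, 0],
  ],
  force=30,
)

```text
time_s: 32.75
ee_pos: [0.6184, -0.1793, 0.302]
eef_rot: [0.017, -3.139, 0.007]
force: [-0.5, 0.3, 0.4]
grip_width: 0.0854
grasp_force: 0.0
```

```bash
python3 - <<'E'
from h import *
s=avg(3); print(s["time_s"],s["ee_pos"].round(4),s["grip_width"])
_,im=snap("wrist","w16"); np.save("w16.npy",s,allow_pickle=True)
hsv=cv2.cvtColor(im,cv2.COLOR_BGR2HSV); g=hsv[:,:,2]
B={"b1":(.506,-.227),"b2":(.432,-.157),"b3":(.594,-.161),"b4":(.664,-.232),"blue1":(.514,-.134),"blue2":(.681,-.161)}
for n,b in B.items():
    p=proj("wrist",[[*b,.07],[*b,.02]],s); print(n,p.round(0).tolist(),[hsv[int(y),int(x)].tolist() for x,y in p if 0<y<400 and 0<x<640])
m=((g<48)*255).astype(np.uint8); m[270:]=0
for c in cv2.findContours(m,cv2.RETR_EXTERNAL,cv2.CHAIN_APPROX_NONE)[0]:
    if 60<cv2.contourArea(c)<900:
        q,r=cv2.minEnclosingCircle(c); print("dark",np.round(q,1),round(r,1),cv2.contourArea(c),plane("wrist",[q],.072,s)[0].round(4))
cv2.imwrite("pics/w16c.png",cv2.resize(im[0:280,140:520],None,fx=2,fy=2))
E
```

```text
32.85 [ 0.6191 -0.1755  0.3022] 0.0852652827347538
b1 [[277.0, 74.0], [282.0, 78.0]] [[10, 28, 55], [171, 33, 108]]
b2 [[337.0, 16.0], [335.0, 26.0]] [[24, 22, 59], [166, 28, 102]]
b3 [[331.0, 147.0], [330.0, 142.0]] [[4, 43, 89], [3, 32, 80]]
b4 [[274.0, 201.0], [279.0, 190.0]] [[17, 32, 55], [174, 38, 107]]
blue1 [[355.0, 82.0], [351.0, 84.0]] [[23, 18, 56], [30, 14, 55]]
blue2 [[330.0, 214.0], [329.0, 202.0]] [[18, 21, 61], [111, 164, 145]]
dark [416.5 260.9] 11.0 157.5 [ 0.7493 -0.0362  0.072 ]
dark [222.  261.3] 11.1 168.5 [ 0.7542 -0.3105  0.072 ]
dark [486.9 258.1] 12.0 174.5 [0.75   0.0809 0.072 ]
dark [495. 134.] 10.8 68.0 [0.5657 0.0593 0.072 ]
dark [494.6  96.7] 11.8 95.0 [0.5157 0.0546 0.072 ]
dark [494.  60.] 12.5 97.0 [0.4659 0.052  0.072 ]
dark [ 2.  34.5] 12.7 185.0 [ 0.348  -0.7732  0.072 ]
dark [474.5  21.5] 20.8 329.5 [0.4176 0.0222 0.072 ]
```

View pics/w16c.png

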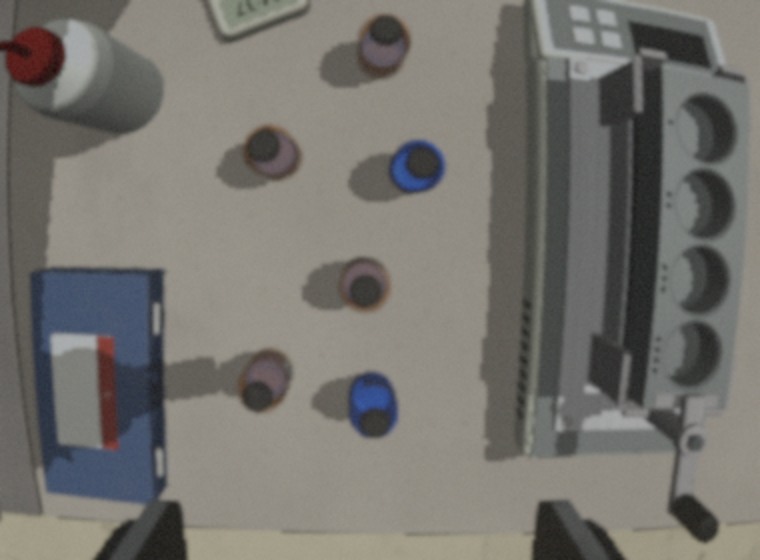

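The picture shows amber caps at crop (264,145), (385,30), (365,290) and (258,396), and blue ones at (421,160) and (374,422). The latch lies closed over the plated end at (690,410), and the rack sits flat.

```bash
python3 - <<'E'
from h import *
s=np.load("w16.npy",allow_pickle=True).item()
f=lambda p:np.array(p)/2+[140,0]
C={"b1":(264,145),"b2":(385,30),"b3":(365,290),"b4":(258,396)}
for n,p in C.items(): print(n,plane("wrist",f(p),.075,s)[0].round(4))
print("case edge",plane("wrist",f([(163,270),(165,500)]),.04,s).round(3).tolist(),"timer",plane("wrist",f([(225,40),(308,8)]),.019,s).round(3).tolist())
print("pockets",plane("wrist",f([(706,129),(706,205),(701,278),(693,353)]),.135,s).round(4).tolist())
print(toolmove([*plane("wrist",f(C["b3"]),.075,s)[0][:2],.03],np.pi/2+.02,s))
E
```

```text
b1 [ 0.5045 -0.2326  0.075 ]
b2 [ 0.4326 -0.1624  0.075 ]
b3 [ 0.5916 -0.1718  0.075 ]
b4 [ 0.6589 -0.2379  0.075 ]
case edge [[0.582, -0.307, 0.04], [0.752, -0.319, 0.04]] timer [[0.421, -0.27, 0.019], [0.399, -0.213, 0.019]]
pockets [[0.4849, 0.0121, 0.135], [0.5276, 0.0138, 0.135], [0.5685, 0.014, 0.135], [0.6114, 0.0144, 0.135]]
[[0.0269, 0.0045, 0.2722], 'yaw_y', 1.5865, 'twist', -0.0043]
```

```bash
python3 - <<'E'
from h import *
s=avg(3); print(s["ee_pos"].round(4)); print(toolmove([.5916,-.166,.028],np.pi/2+.02,s))
E
```

```text
[ 0.62   -0.1698  0.303 ]
[[0.0282, 0.0041, 0.2751], 'yaw_y', 1.5951, 'twist', 0.0043]
```

Call:
jog_arm(
  series=[
    [-1, 0.028, 0.004, 0.05, 0],
    [-1, 0, 0, 0.06, 0],
    [-0.2, 0, 0, 0.06, 0],
    [-0.2, 0, 0, 0.06, 0],
    [-0.2, 0, 0, 0.035, 0],
  ],
)

```text
time_s: 33.72
ee_pos: [0.59, -0.1669, 0.0355]
eef_rot: [0.036, -3.138, -0.002]
force: [0.3, -0.1, -0.1]
grip_width: 0.0511
grasp_force: 0.0
```

Call:
jog_arm(
  series=[
    [-0.2, 0, 0, 0.01, 0],
    [-0.2, 0, 0, 0, 0],
    [-0.2, 0, 0, 0, 0],
  ],
)

```text
time_s: 34.1
ee_pos: [0.593, -0.1689, 0.0306]
eef_rot: [-0.034, 3.137, -0.002]
force: [-0.8, 0.7, 0.6]
grip_width: 0.0513
grasp_force: 0.0
```

```bash
python3 - <<'E'
from h import *
s=robot.observe(); print(s["time_s"],np.round(s["ee_pos"],4),s["grip_width"],np.round(s["force"],1)); print(toolmove([.5916,-.166,.028],np.pi/2+.02,s))
_,im=snap("wrist","w17"); g=cv2.cvtColor(im,cv2.COLOR_BGR2GRAY)
p=(tp([(0,0)],0),)  # noop
c=cam("wrist",s); print("cap expect", proj("wrist",[[.5916,-.166,.075]],s))
m=((g<50)*255).astype(np.uint8)
for k in cv2.findContours(m[:,270:370].copy(),cv2.RETR_EXTERNAL,cv2.CHAIN_APPROX_NONE)[0]:
    if cv2.contourArea(k)>150: q,r=cv2.minEnclosingCircle(k); print(q[0]+270,q[1],r,cv2.contourArea(k))
E
```

```text
34.1 [ 0.593  -0.1689  0.0306] 0.05129527832086785 [-0.8  0.7  0.6]
[[0.0014, 0.0029, 0.0025], 'yaw_y', 1.5923, 'twist', 0.0015]
cap expect [[325.49172608 303.17251643]]
319.5 368.0 58.406005859375 6151.0
323.31631088256836 300.0106506347656 25.424579620361328 1608.0
```

Call:
jog_arm(
  series=[
    [-0.2, 0.001, 0.002, 0.002, 0],
    [0.8, 0, 0, 0, 0],
    [0.8, 0, 0, 0, 0],
    [0.8, 0, 0, 0, 0],
  ],
)

```text
time_s: 34.65
ee_pos: [0.5905, -0.1664, 0.0271]
eef_rot: [-0.034, 3.141, 0.0]
force: [-0.9, 0.7, 4.9]
grip_width: 0.0327
grasp_force: 30.5
```

Call:
jog_arm(
  series=[
    [0.8, 0, 0, -0.02, 0],
    [0.8, 0, 0, -0.06, 0],
    [0.8, 0, 0, -0.06, 0],
    [0.8, 0, 0, -0.06, 0],
    [0.8, 0, 0, 0, 0],
  ],
)

```text
time_s: 35.28
ee_pos: [0.5935, -0.1679, 0.2322]
eef_rot: [-0.033, 3.129, -0.006]
force: [-0.7, 0.8, -1.0]
grip_width: 0.0325
grasp_force: 30.1
```

```bash
cat >> h.py <<'E'
def cap(tag):
    s,im=snap("wrist",tag); g=cv2.cvtColor(im,cv2.COLOR_BGR2GRAY); m=((g<50)*255).astype(np.uint8)
    for k in cv2.findContours(m[250:345,270:370].copy(),cv2.RETR_EXTERNAL,cv2.CHAIN_APPROX_NONE)[0]:
        if cv2.contourArea(k)>150: x,y,w,h=cv2.boundingRect(k); x+=270;y+=250; print("cap box",x,y,w,h,"tool",tp([(x+w/2,y+h/2)],-.045)[0].round(4))
P1,P2,P3,P4=[.4840,.0187],[.5267,.0196],[.5690,.0206],[.6113,.0213]
def go(p,z,s): print(s["time_s"],np.round(s["ee_pos"],4),s["grip_width"],s["grasp_force"],np.round(s["force"],1),toolmove([*p,z],np.pi/2+.02,s))
E
python3 - <<'E'
from h import *
cap("w18"); s=avg(3); go(P1,.21,s)
E
```

```text
cap box 292 285 56 45 tool [-0.0005  0.0007 -0.045 ]
cap box 270 250 100 95 tool [ 0.0043  0.0007 -0.045 ]
35.425 [ 0.5902 -0.1667  0.2267] 0.03225994807791612 30.118163450824795 [ 0.  -0.1 -0.2] [[0.1023, 0.1876, 0.0166], 'yaw_y', 1.5919, 'twist', 0.0011]
```

Call:
jog_arm(
  series=[
    [0.8, 0.0257, 0.0466, 0, 0],
    [0.8, 0.0257, 0.0466, 0, 0],
    [0.8, 0.0257, 0.0466, 0, 0],
    [0.8, 0.0257, 0.0466, 0, 0],
    [0.8, 0, 0, 0, 0],
  ],
)

```text
time_s: 36.1
ee_pos: [0.4804, 0.0223, 0.2248]
eef_rot: [0.047, -3.135, -0.003]
force: [1.1, -1.2, -1.4]
grip_width: 0.0327
grasp_force: 30.2
```

Call:
jog_arm(
  series=[
    [0.8, 0, 0, 0.025, 0],
    [0.8, 0, 0, 0.01, 0],
    [0.8, 0, 0, 0, 0],
  ],
)

```text
time_s: 36.48
ee_pos: [0.483, 0.0167, 0.1902]
eef_rot: [0.031, -3.138, 0.001]
force: [-0.6, -0.3, -1.2]
grip_width: 0.0328
grasp_force: 30.2
```

```bash
python3 - <<'E'
from h import *
s=avg(4); go([.4836,.018],.168,s)
E
```

```text
36.625 [0.4837 0.0169 0.1911] 0.032314169470795864 30.17035497701727 [ 0.7  0.3 -0.4] [[0.0, 0.0011, 0.0231], 'yaw_y', 1.591, 'twist', 0.0002]
```

Call:
jog_arm(
  series=[
    [0.8, 0, 0.001, 0.022, 0],
    [0.8, 0, 0, 0.008, 0],
    [0.8, 0, 0, 0.005, 0],
    [0.8, 0, 0, 0, 0],
  ],
)

```text
time_s: 37.17
ee_pos: [0.4828, 0.0184, 0.1565]
eef_rot: [0.033, -3.14, 0.0]
force: [-1.7, 0.3, -1.1]
grip_width: 0.0331
grasp_force: 30.7
```

Call:
jog_arm(
  series=[
    [0.8, 0, 0, 0.006, 0],
    [0.8, 0, 0, 0.006, 0],
    [0.8, 0, 0, 0.003, 0],
    [0.8, 0, 0, 0, 0],
  ],
)

```text
time_s: 37.67
ee_pos: [0.483, 0.0185, 0.1409]
eef_rot: [0.033, -3.14, 0.0]
force: [-2.3, 0.3, -1.8]
grip_width: 0.0324
grasp_force: 30.6
```

Call:
jog_arm(
  series=[
    [0.8, 0, 0, 0.003, 0],
    [-0.2, 0, 0, 0, 0],
    [-0.2, 0, 0, 0, 0],
    [-0.2, 0, 0, -0.04, 0],
    [-0.2, 0, 0, -0.05, 0],
  ],
)

```text
time_s: 38.3
ee_pos: [0.4839, 0.0187, 0.2292]
eef_rot: [0.034, -3.141, 0.0]
force: [-0.1, -0.3, 0.4]
grip_width: 0.0515
grasp_force: 0.0
```

Call:
jog_arm(
  series=[
    [-0.2, 0.012, -0.044, 0, 0],
    [-0.2, 0.012, -0.044, 0, 0],
    [-0.2, 0.012, -0.044, 0, 0],
    [-0.2, 0.012, -0.044, 0, 0],
    [-0.2, 0, 0, 0, 0],
  ],
)

```text
time_s: 38.92
ee_pos: [0.4388, -0.163, 0.2291]
eef_rot: [-0.02, 3.139, -0.005]
force: [-0.4, 0.3, -0.2]
grip_width: 0.0509
grasp_force: 0.0
```

Call:
jog_arm(
  series=[
    [-0.2, 0, 0, 0.05, 0],
    [-0.2, 0, 0, 0.03, 0],
    [-0.2, 0, 0, 0, 0],
  ],
)

```text
time_s: 39.3
ee_pos: [0.4387, -0.1571, 0.1471]
eef_rot: [0.036, -3.138, -0.003]
force: [-0.1, 0.3, -0.0]
grip_width: 0.0512
grasp_force: 0.0
```

```bash
cat >> h.py <<'E'
def capw(tag,approx,z=.075):
    """cap top centre in world near approx (dark blob in wrist picture)"""
    s=avg(3); _,im=snap("wrist",tag); g=cv2.cvtColor(im,cv2.COLOR_BGR2GRAY); x,y=proj("wrist",[[*approx,z]],s)[0]
    m=((g<52)*255).astype(np.uint8); k=[c for c in cv2.findContours(m,cv2.RETR_EXTERNAL,cv2.CHAIN_APPROX_NONE)[0] if 80<cv2.contourArea(c)<6000]
    k.sort(key=lambda c:np.hypot(*(np.array(cv2.minEnclosingCircle(c)[0])-[x,y])))
    print("expect",round(x),round(y))
    for c in k[:2]: q,r=cv2.minEnclosingCircle(c); print(np.round(q,1),round(r,1),cv2.contourArea(c),plane("wrist",[q],z,s)[0].round(4))
    q=cv2.minEnclosingCircle(k[0])[0]; go(plane("wrist",[q],z,s)[0][:2],.028,s)
E
python3 - <<'E'
from h import *
capw("w19",(.4326,-.1564))
E
```

```text
expect 320 199
[345.5 274. ] 20.4 216.5 [ 0.4957 -0.1347  0.075 ]
[526.5 166. ] 26.5 643.0 [0.4005 0.0148 0.075 ]
39.4 [ 0.4397 -0.1576  0.1483] 0.0510602052651199 0.0 [-0.2  0.   0.3] [[-0.0565, 0.0216, 0.1203], 'yaw_y', 1.5933, 'twist', 0.0025]
```

```bash
sed -i 's/m=((g<52)\*255)/m=((g<T)*255)/; s/def capw(tag,approx,z=.075)/def capw(tag,approx,z=.075,T=70)/' h.py; python3 - <<'E'
from h import *
g=cv2.cvtColor(cv2.imread("pics/w19.png"),cv2.COLOR_BGR2GRAY)
print([int(v) for v in g[199,280:365:4]],[int(v) for v in g[160:240:4,320]])
capw("w20",(.4326,-.1564))
E
```

```text
[148, 147, 147, 148, 147, 146, 121, 79, 62, 54, 58, 60, 59, 109, 141, 146, 147, 146, 146, 145, 147, 147] [91, 85, 98, 103, 104, 56, 53, 57, 57, 61, 57, 57, 144, 146, 148, 145, 146, 145, 147, 149]
expect 322 197
[319.2 193.2] 13.3 487.0 [ 0.43   -0.1583  0.075 ]
[340.2 268.3] 29.7 1595.5 [ 0.4925 -0.1402  0.075 ]
39.6 [ 0.4406 -0.1585  0.1499] 0.0512148743118548 0.0 [-0.4  0.6  0.3] [[0.0109, 0.0005, 0.1218], 'yaw_y', 1.5925, 'twist', 0.0017]
```

Call:
jog_arm(
  series=[
    [-0.2, 0.0105, 0.0005, 0.04, 0],
    [-0.2, 0, 0, 0.05, 0],
    [-0.2, 0, 0, 0.032, 0],
    [-0.2, 0, 0, 0, 0],
    [-0.2, 0, 0, 0, 0],
  ],
)

```text
time_s: 40.33
ee_pos: [0.4297, -0.1585, 0.0276]
eef_rot: [-0.033, 3.14, -0.001]
force: [0.3, -0.5, 0.7]
grip_width: 0.0513
grasp_force: 0.0
```

```bash
python3 - <<'E'
from h import *
cap("w21"); s=avg(3); go((.430,-.158),.028,s)
E
```

```text
cap box 270 323 100 22 tool [-0.0146  0.0007 -0.045 ]
cap box 295 281 49 47 tool [ 0.0009  0.0005 -0.045 ]
40.475 [ 0.4299 -0.1585  0.0279] 0.05096064731586068 0.0 [-0.  -0.1 -0.4] [[-0.0001, 0.0005, -0.0001], 'yaw_y', 1.592, 'twist', 0.0012]
```

Call:
jog_arm(
  series=[
    [0.8, 0, 0, 0, 0],
    [0.8, 0, 0, 0, 0],
    [0.8, 0, 0, 0, 0],
    [0.8, 0, 0, -0.04, 0],
    [0.8, 0, 0, -0.06, 0],
  ],
)

```text
time_s: 41.15
ee_pos: [0.4276, -0.1577, 0.1266]
eef_rot: [0.033, -3.137, -0.002]
force: [2.2, -0.7, -0.0]
grip_width: 0.0322
grasp_force: 30.4
```

Call:
jog_arm(
  series=[
    [0.8, 0, 0, -0.06, 0],
    [0.8, 0, 0, -0.04, 0],
    [0.8, 0, 0, 0, 0],
    [0.8, 0, 0, 0, 0],
  ],
)

```text
time_s: 41.65
ee_pos: [0.4279, -0.1577, 0.2259]
eef_rot: [0.034, -3.14, -0.001]
force: [-0.3, 0.8, -1.6]
grip_width: 0.0325
grasp_force: 30.4
```

```bash
python3 - <<'E'
from h import *
cap("w22"); s=avg(2); go((.5265,.0188),.191,s)
E
```

```text
cap box 270 250 100 95 tool [ 0.0043  0.0007 -0.045 ]
41.75 [ 0.4276 -0.1577  0.2252] 0.03197512056358811 30.424999025417492 [ 0.6 -0.6 -0.4] [[-0.1027, 0.1743, 0.034], 'yaw_y', 1.5921, 'twist', 0.0013]
```

Call:
jog_arm(
  series=[
    [0.8, -0.0258, 0.0436, 0, 0],
    [0.8, -0.0258, 0.0436, 0, 0],
    [0.8, -0.0258, 0.0436, 0, 0],
    [0.8, -0.0258, 0.0436, 0, 0],
    [0.8, 0, 0, 0.02, 0],
  ],
)

```text
time_s: 42.42
ee_pos: [0.5306, 0.0243, 0.2058]
eef_rot: [-0.047, 3.139, 0.005]
force: [0.1, -0.9, -1.2]
grip_width: 0.0321
grasp_force: 30.4
```

Call:
jog_arm(
  series=[
    [0.8, 0, 0, 0.014, 0],
    [0.8, 0, 0, 0, 0],
    [0.8, 0, 0, 0, 0],
  ],
)

```text
time_s: 42.8
ee_pos: [0.5283, 0.0175, 0.1927]
eef_rot: [-0.031, 3.141, -0.001]
force: [0.4, -0.4, -0.6]
grip_width: 0.0318
grasp_force: 30.4
```

```bash
python3 - <<'E'
from h import *
s=avg(4); go((.5268,.0188),.168,s)
E
```

```text
42.95 [0.5285 0.0177 0.193 ] 0.03223816065978143 30.426997197791934 [-0.9  0.1  0.2] [[0.0017, 0.0011, 0.025], 'yaw_y', 1.5907, 'twist', -0.0001]
```

Call:
jog_arm(
  series=[
    [0.8, 0.001, 0.001, 0.022, 0],
    [0.8, 0, 0, 0.008, 0],
    [0.8, 0, 0, 0.006, 0],
    [0.8, 0, 0, 0, 0],
  ],
)

```text
time_s: 43.5
ee_pos: [0.527, 0.0192, 0.1564]
eef_rot: [0.033, -3.141, 0.0]
force: [-0.6, -1.1, -1.1]
grip_width: 0.0321
grasp_force: 30.4
```

Call:
jog_arm(
  series=[
    [0.8, 0, 0, 0.006, 0],
    [0.8, 0, 0, 0.006, 0],
    [0.8, 0, 0, 0.003, 0],
    [0.8, 0, 0, 0, 0],
  ],
)

```text
time_s: 44.0
ee_pos: [0.5269, 0.0193, 0.141]
eef_rot: [0.033, -3.14, 0.0]
force: [-1.2, 0.1, -1.8]
grip_width: 0.0323
grasp_force: 30.4
```

Call:
jog_arm(
  series=[
    [0.8, 0, 0, 0.003, 0],
    [-0.2, 0, 0, 0, 0],
    [-0.2, 0, 0, 0, 0],
    [-0.2, 0, 0, -0.04, 0],
    [-0.2, 0, 0, -0.05, 0],
  ],
)

```text
time_s: 44.62
ee_pos: [0.527, 0.0198, 0.2288]
eef_rot: [0.034, -3.14, -0.0]
force: [1.4, -0.4, -0.5]
grip_width: 0.051
grasp_force: 0.0
```

Call:
jog_arm(
  series=[
    [-0.2, 0.0055, -0.049, 0, 0],
    [-0.2, 0.0055, -0.049, 0, 0],
    [-0.2, 0.0055, -0.049, 0, 0],
    [-0.2, 0.0055, -0.049, 0, 0],
    [-0.2, 0.0055, -0.049, 0, 0],
  ],
)

```text
time_s: 45.25
ee_pos: [0.5054, -0.2276, 0.2289]
eef_rot: [-0.034, 3.139, -0.001]
force: [-0.0, -0.4, 0.8]
grip_width: 0.0512
grasp_force: 0.0
```

Call:
jog_arm(
  series=[
    [-0.2, 0, 0, 0.05, 0],
    [-0.2, 0, 0, 0.03, 0],
    [-0.2, 0, 0, 0, 0],
    [-0.2, 0, 0, 0, 0],
  ],
)

```text
time_s: 45.75
ee_pos: [0.5062, -0.2264, 0.1498]
eef_rot: [-0.034, 3.139, -0.002]
force: [1.2, 0.3, -0.2]
grip_width: 0.0511
grasp_force: 0.0
```

```bash
python3 - <<'E'
from h import *
capw("w23",(.5045,-.2266))
im=cv2.imread("pics/w23.png"); hsv=cv2.cvtColor(im,cv2.COLOR_BGR2HSV); print("below cap hue", [hsv[r,315].tolist() for r in range(140,240,10)])
E
```

```text
expect 319 204
[314. 203.] 13.6 474.0 [ 0.5034 -0.23    0.075 ]
[419. 203.] 29.2 1600.0 [ 0.5019 -0.15    0.075 ]
45.85 [ 0.5063 -0.2265  0.1501] 0.05118385805257728 0.0 [-0.1  0.6  0.4] [[0.0033, -0.0033, 0.1221], 'yaw_y', 1.5924, 'twist', 0.0016]
below cap hue [[23, 21, 156], [23, 22, 154], [23, 22, 153], [14, 48, 80], [171, 30, 110], [175, 32, 96], [0, 8, 61], [23, 15, 66], [19, 23, 154], [22, 25, 155]]
```

Call:
jog_arm(
  series=[
    [-0.2, 0.003, -0.003, 0.04, 0],
    [-0.2, 0, 0, 0.05, 0],
    [-0.2, 0, 0, 0.032, 0],
    [-0.2, 0, 0, 0, 0],
    [-0.2, 0, 0, 0, 0],
  ],
)

```text
time_s: 46.58
ee_pos: [0.5032, -0.2298, 0.028]
eef_rot: [-0.033, 3.139, -0.002]
force: [0.4, 0.3, -0.4]
grip_width: 0.0513
grasp_force: 0.0
```

```bash
python3 - <<'E'
from h import *
cap("w24"); s=avg(3); go((.5034,-.2298),.028,s)
E
```

```text
cap box 270 337 100 8 tool [-0.0187  0.0007 -0.045 ]
cap box 295 283 48 45 tool [ 0.0004  0.0003 -0.045 ]
46.725 [ 0.5034 -0.2298  0.0284] 0.05120729902384996 0.0 [-0.1 -0.  -0.5] [[-0.0, 0.0, 0.0004], 'yaw_y', 1.592, 'twist', 0.0012]
```

Call:
jog_arm(
  series=[
    [0.8, 0, 0, 0, 0],
    [0.8, 0, 0, 0, 0],
    [0.8, 0, 0, 0, 0],
    [0.8, 0, 0, -0.04, 0],
    [0.8, 0, 0, -0.06, 0],
  ],
)

```text
time_s: 47.4
ee_pos: [0.5005, -0.2284, 0.1258]
eef_rot: [0.033, -3.136, -0.003]
force: [1.8, -1.2, -0.0]
grip_width: 0.0319
grasp_force: 30.4
```

Call:
jog_arm(
  series=[
    [0.8, 0, 0, -0.06, 0],
    [0.8, 0, 0, -0.04, 0],
    [0.8, 0, 0, 0, 0],
    [0.8, 0, 0, 0, 0],
  ],
)

```text
time_s: 47.9
ee_pos: [0.5011, -0.2286, 0.2255]
eef_rot: [0.034, -3.139, -0.002]
force: [-0.0, 0.1, -0.6]
grip_width: 0.0315
grasp_force: 30.4
```

```bash
python3 - <<'E'
from h import *
s=avg(3); go((.5692,.0198),.193,s)
E
```

```text
48.0 [ 0.5009 -0.2286  0.225 ] 0.03225249552907421 30.357995209378714 [-0.1  0.2 -1.9] [[-0.0737, 0.2468, 0.0321], 'yaw_y', 1.5921, 'twist', 0.0013]
```

Call:
jog_arm(
  series=[
    [0.8, -0.0147, 0.0493, 0, 0],
    [0.8, -0.0147, 0.0493, 0, 0],
    [0.8, -0.0147, 0.0493, 0, 0],
    [0.8, -0.0147, 0.0493, 0, 0],
    [0.8, -0.0147, 0.0493, 0, 0],
  ],
)

```text
time_s: 48.68
ee_pos: [0.57, 0.0203, 0.2251]
eef_rot: [0.033, -3.139, 0.001]
force: [0.6, -1.1, -0.4]
grip_width: 0.0319
grasp_force: 30.4
```

Call:
jog_arm(
  series=[
    [0.8, 0, 0, 0.02, 0],
    [0.8, 0, 0, 0.012, 0],
    [0.8, 0, 0, 0, 0],
    [0.8, 0, 0, 0, 0],
  ],
)

```text
time_s: 49.18
ee_pos: [0.5704, 0.0177, 0.1947]
eef_rot: [-0.03, 3.141, -0.001]
force: [0.1, 0.6, 0.8]
grip_width: 0.0319
grasp_force: 30.4
```

```bash
python3 - <<'E'
from h import *
s=avg(4); go((.5692,.0198),.168,s)
E
```

```text
49.325 [0.5706 0.018  0.195 ] 0.03203276778634773 30.360926684679725 [ 0.1  0.9 -0.6] [[0.0014, 0.0019, 0.027], 'yaw_y', 1.5905, 'twist', -0.0003]
```

Call:
jog_arm(
  series=[
    [0.8, 0.001, 0.0015, 0.022, 0],
    [0.8, 0, 0, 0.01, 0],
    [0.8, 0, 0, 0.006, 0],
    [0.8, 0, 0, 0, 0],
  ],
)

```text
time_s: 49.88
ee_pos: [0.5685, 0.0198, 0.156]
eef_rot: [0.033, -3.139, 0.001]
force: [-1.2, -1.3, -1.8]
grip_width: 0.0318
grasp_force: 30.4
```

Call:
jog_arm(
  series=[
    [0.8, 0, 0, 0.006, 0],
    [0.8, 0, 0, 0.006, 0],
    [0.8, 0, 0, 0.003, 0],
    [0.8, 0, 0, 0, 0],
  ],
)

```text
time_s: 50.38
ee_pos: [0.5686, 0.0198, 0.1408]
eef_rot: [0.033, -3.14, 0.001]
force: [-2.6, -1.3, -2.1]
grip_width: 0.0322
grasp_force: 30.4
```

Call:
jog_arm(
  series=[
    [0.8, 0, 0, 0.003, 0],
    [-0.2, 0, 0, 0, 0],
    [-0.2, 0, 0, 0, 0],
    [-0.2, 0, 0, -0.04, 0],
    [-0.2, 0, 0, -0.05, 0],
  ],
)

```text
time_s: 51.0
ee_pos: [0.5696, 0.0212, 0.2289]
eef_rot: [0.035, -3.141, -0.001]
force: [1.2, 0.6, -0.7]
grip_width: 0.0511
grasp_force: 0.0
```

Call:
jog_arm(
  series=[
    [-0.2, -0.0171, -0.0508, 0, 0],
    [-0.2, -0.0171, -0.0508, 0, 0],
    [-0.2, -0.0171, -0.0508, 0, 0],
    [-0.2, -0.0171, -0.0508, 0, 0],
    [-0.2, -0.0171, -0.0508, 0, 0],
  ],
)

```text
time_s: 51.62
ee_pos: [0.6619, -0.2328, 0.229]
eef_rot: [-0.035, 3.138, 0.0]
force: [0.3, 1.0, 0.2]
grip_width: 0.0515
grasp_force: 0.0
```

Call:
jog_arm(
  series=[
    [-0.2, 0, 0, 0.05, 0],
    [-0.2, 0, 0, 0.03, 0],
    [-0.2, 0, 0, 0, 0],
    [-0.2, 0, 0, 0, 0],
  ],
)

```text
time_s: 52.12
ee_pos: [0.6617, -0.2319, 0.1503]
eef_rot: [-0.034, 3.138, -0.002]
force: [-0.2, -0.5, 0.1]
grip_width: 0.051
grasp_force: 0.0
```

```bash
python3 - <<'E'
from h import *
capw("w25",(.659,-.232))
E
```

```text
expect 319 203
[316.5 203.2] 13.6 467.5 [ 0.6594 -0.2337  0.075 ]
[399. 211.] 28.6 1564.0 [ 0.6643 -0.1707  0.075 ]
52.225 [ 0.6618 -0.232   0.1507] 0.05134232445424727 0.0 [ 0.7  1.1 -0. ] [[0.003, -0.0015, 0.1227], 'yaw_y', 1.5926, 'twist', 0.0018]
```

Call:
jog_arm(
  series=[
    [-0.2, 0.003, -0.002, 0.04, 0],
    [-0.1, 0, 0, 0.05, 0],
    [-0.1, 0, 0, 0.032, 0],
    [-0.1, 0, 0, 0, 0],
    [-0.1, 0, 0, 0, 0],
  ],
)

```text
time_s: 52.95
ee_pos: [0.6588, -0.2345, 0.0287]
eef_rot: [-0.033, 3.138, -0.002]
force: [-0.1, 1.2, 0.8]
grip_width: 0.047
grasp_force: 0.0
```

```bash
python3 - <<'E'
from h import *
cap("w26"); s=avg(3); go((.6594,-.2337),.028,s)
E
```

```text
cap box 270 337 100 8 tool [-0.0187  0.0007 -0.045 ]
cap box 295 284 48 45 tool [-0.      0.0003 -0.045 ]
53.1 [ 0.6589 -0.2346  0.0291] 0.04670456382201861 0.0 [-0.2 -0.1 -0.4] [[-0.0005, 0.0009, 0.0011], 'yaw_y', 1.5921, 'twist', 0.0013]
```

Call:
jog_arm(
  series=[
    [0.8, 0, 0, 0, 0],
    [0.8, 0, 0, 0, 0],
    [0.8, 0, 0, 0, 0],
    [0.8, 0, 0, -0.04, 0],
    [0.8, 0, 0, -0.06, 0],
  ],
)

```text
time_s: 53.78
ee_pos: [0.6551, -0.233, 0.1245]
eef_rot: [0.033, -3.135, -0.004]
force: [1.4, -0.2, -0.8]
grip_width: 0.0324
grasp_force: 30.1
```

Call:
jog_arm(
  series=[
    [0.8, 0, 0, -0.06, 0],
    [0.8, 0, 0, -0.05, 0],
    [0.8, 0, 0, 0, 0],
    [0.8, 0, 0, 0, 0],
  ],
)

```text
time_s: 54.28
ee_pos: [0.6562, -0.2335, 0.2352]
eef_rot: [0.033, -3.139, -0.002]
force: [-0.1, 0.1, -1.7]
grip_width: 0.0318
grasp_force: 30.0
```

```bash
python3 - <<'E'
from h import *
s=avg(3); go((.6113,.0208),.193,s)
E
```

```text
54.375 [ 0.656  -0.2333  0.2344] 0.03157802736014729 30.04450986161828 [-0.1 -0.1 -0.7] [[0.0391, 0.255, 0.042], 'yaw_y', 1.5921, 'twist', 0.0013]
```

Call:
jog_arm(
  series=[
    [0.8, 0.0078, 0.051, 0, 0],
    [0.8, 0.0078, 0.051, 0, 0],
    [0.8, 0.0078, 0.051, 0, 0],
    [0.8, 0.0078, 0.051, 0, 0],
    [0.8, 0.0078, 0.051, 0, 0],
  ],
)

```text
time_s: 55.05
ee_pos: [0.6117, 0.0219, 0.235]
eef_rot: [0.033, -3.139, 0.0]
force: [-0.0, 0.7, -0.6]
grip_width: 0.0318
grasp_force: 30.0
```

Call:
jog_arm(
  series=[
    [0.8, 0, 0, 0.03, 0],
    [0.8, 0, 0, 0.012, 0],
    [0.8, 0, 0, 0, 0],
    [0.8, 0, 0, 0, 0],
  ],
)

```text
time_s: 55.55
ee_pos: [0.6134, 0.0189, 0.195]
eef_rot: [-0.03, 3.14, -0.001]
force: [0.2, 0.1, -0.1]
grip_width: 0.032
grasp_force: 30.1
```

```bash
python3 - <<'E'
from h import *
s=avg(4); go((.6113,.0208),.168,s)
E
```

```text
55.7 [0.6134 0.0193 0.1953] 0.03188321071060377 30.071748727932572 [-0.2  0.1  0.8] [[0.0021, 0.0016, 0.0273], 'yaw_y', 1.5905, 'twist', -0.0003]
```

Call:
jog_arm(
  series=[
    [0.8, 0.0015, 0.001, 0.022, 0],
    [0.8, 0, 0, 0.01, 0],
    [0.8, 0, 0, 0.006, 0],
    [0.8, 0, 0, 0, 0],
  ],
)

```text
time_s: 56.25
ee_pos: [0.611, 0.021, 0.1563]
eef_rot: [0.033, -3.141, 0.0]
force: [-0.6, 0.1, -0.7]
grip_width: 0.032
grasp_force: 30.1
```

Call:
jog_arm(
  series=[
    [0.8, 0, 0, 0.006, 0],
    [0.8, 0, 0, 0.006, 0],
    [0.8, 0, 0, 0.003, 0],
    [0.8, 0, 0, 0, 0],
  ],
)

```text
time_s: 56.75
ee_pos: [0.6109, 0.021, 0.1409]
eef_rot: [0.033, -3.14, 0.001]
force: [-0.8, -0.1, -1.7]
grip_width: 0.0318
grasp_force: 30.1
```

Release, rise, back off and check numerically that all four caps and the latch are where they belong.

Call:
jog_arm(
  series=[
    [0.8, 0, 0, 0.003, 0],
    [-0.2, 0, 0, 0, 0],
    [-0.2, 0, 0, 0, 0],
    [-0.2, 0, 0, -0.05, 0],
    [-0.2, 0, 0, -0.06, 0],
  ],
)

```text
time_s: 57.38
ee_pos: [0.6109, 0.0217, 0.2486]
eef_rot: [0.034, -3.139, -0.0]
force: [1.5, -0.3, 0.3]
grip_width: 0.0515
grasp_force: 0.0
```

Call:
jog_arm(
  series=[
    [-1, 0, 0, -0.06, 0],
    [-1, 0, 0, -0.04, 0],
    [-1, 0, 0, 0, 0],
    [-1, 0, 0, 0, 0],
  ],
)

```text
time_s: 57.88
ee_pos: [0.6109, 0.0215, 0.3477]
eef_rot: [0.034, -3.14, -0.0]
force: [-0.1, 1.1, -0.9]
grip_width: 0.0852
grasp_force: 0.0
```

```bash
python3 - <<'E'
from h import *
s=avg(3); print(s["time_s"],s["ee_pos"].round(4))
_,im=snap("wrist","w27"); hsv=cv2.cvtColor(im,cv2.COLOR_BGR2HSV); g=cv2.cvtColor(im,cv2.COLOR_BGR2GRAY)
print("expected caps",proj("wrist",[[*p,.186] for p in (P1,P2,P3,P4)],s).round(0).tolist(),"knob",proj("wrist",[[.7032,.0262,.16]],s).round(0).tolist())
m=((g<68)*255).astype(np.uint8)
for c in cv2.findContours(m,cv2.RETR_EXTERNAL,cv2.CHAIN_APPROX_NONE)[0]:
    q,r=cv2.minEnclosingCircle(c)
    if 80<cv2.contourArea(c)<1500 and 270<q[0]<370 and q[1]<290: print(np.round(q,1),round(r,1),cv2.contourArea(c),plane("wrist",[q],.186,s)[0].round(4))
E
```

```text
57.975 [0.6107 0.0215 0.3471]
expected caps [[319.0, 53.0], [319.0, 96.0], [319.0, 139.0], [319.0, 181.0]] knob [[321.0, 251.0]]
[320.5 251.4] 10.9 227.5 [0.6902 0.0251 0.186 ]
[311.1 178.5] 25.4 1128.5 [0.6091 0.0138 0.186 ]
[314.2 138.6] 21.5 1009.0 [0.5687 0.0163 0.186 ]
[275. 149.] 43.0 311.5 [ 0.5796 -0.0225  0.186 ]
[313.5  99.5] 21.8 1050.0 [0.5304 0.0148 0.186 ]
[311.2  54.4] 25.6 988.0 [0.4857 0.0117 0.186 ]
[337.  20.] 22.1 581.5 [0.4495 0.0358 0.186 ]
```

```bash
python3 - <<'E'
from h import *
im=cv2.imread("pics/w27.png"); g=cv2.medianBlur(cv2.cvtColor(im,cv2.COLOR_BGR2GRAY),3); s=robot.observe()
for h in cv2.HoughCircles(g,cv2.HOUGH_GRADIENT,1,25,param1=70,param2=9,minRadius=7,maxRadius=12)[0]:
    if 300<h[0]<340 and h[1]<210: print(h.round(1),plane("wrist",[h[:2]],.186,s)[0].round(4))
for p in (P1,P2,P3,P4):
    x,y=proj("wrist",[[*p,.186]],s)[0].astype(int); print(g[y-4:y+5:4,x-4:x+5:4].tolist())
E
```

```text
[318.5 100.5  11.4] [0.5312 0.0194 0.186 ]
[318.5 136.5  11.4] [0.5665 0.0201 0.186 ]
[318.5 174.5  11.4] [0.6047 0.0209 0.186 ]
[318.5  53.5  11.4] [0.4847 0.0184 0.186 ]
[336.5 201.5  10.3] [0.6327 0.0399 0.186 ]
[[45, 46, 46], [47, 49, 48], [50, 48, 50]]
[[49, 47, 47], [45, 49, 45], [48, 46, 45]]
[[42, 46, 46], [46, 46, 49], [48, 50, 50]]
[[54, 43, 47], [47, 47, 48], [48, 49, 49]]
```

All four caps are dark and centred at the expected seated positions, the latch knob is at the closed position, and the gripper is clear.

```bash
python3 -c "
from bench import robot
print(robot.hand_in())"
```

```text
the job is handed in; nothing more can be done
None
```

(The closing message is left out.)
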